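Shake the couplings out and load the feed magazine

TASK

Turn the yellow box on the green stand upside down by its crank and rock it until every pipe coupling has dropped out through the slot into the steel tray, and leave the empty box turned back upright. Then load all the couplings, one by one, into the clear feed magazine, all the copper ones first and then the blue ones, so that the copper ones come out first. Leave the other things on the bench where they are.

Things in the scene. Friction and masses are not known exactly. Their poses are not given: they have to be found in the camera images.
- stand: fixed green stand with the tilting box on it and a steel tray in front. Origin on the bench top under the box's pivot; x points away from the tray, z up. Two posts (50 mm along x) at y = +-48 mm rise to z = 0.225. The steel deck slopes at 10 degrees down towards -x; from x = -0.10 to 0.13 m it is walled at y = +-33 mm up to z = 0.115
- tray_stop (a point): foot of the tray's end stop, on the deck, at x = -0.245, z = 0.012 m in the stand's frame. The open tray runs from here to x = -0.10 (deck at z = 0.038), 136 mm wide, side rims 9 mm high. The stop is 28 mm high over its middle 50 mm, 12 mm beside. Couplings roll down and line up against it, crosswise (length along the stand's y), touching one another
- hopper (a joint): angle of the tilting box about the stand's y axis. 0 = upright, slot on top; 3.14 = upside down, slot below; stops at -0.3 and 3.9. As it grows the crank grip moves up and over, away from the tray. Stays where it is left: friction 0.35 N m, up to 0.7 N m to turn with couplings in it
- pivot (a point): centre of the tilting box, on its axis, 0.20 m above the stand's origin. Outside the box is 148 x 72 x 42 mm (x, y, z when upright), inside 140 x 64 x 34 mm; yellow floor and ends, clear sides and lid. It sweeps 77 mm around the axis. Couplings lie across it (along y) and roll as it tilts
- slot (a point): centre of the slot in the box's lid, on its outer face: 33 mm along x, 64 mm along y, across the middle of the lid, edged in red. Inside, a rib 1.5 mm high runs along each long edge of the slot: couplings roll over it only with a swing or when the box is tilted some 30 degrees
- crank_grip (a point): centre of the red crank grip: freely spinning sleeve, 18 mm in diameter, 72 mm long, along the stand's y. In the stand's frame: x = -0.050 cos(a), y = -0.102, z = 0.200 + 0.050 sin(a), a = joint hopper (0: tray side; 3.14: far side). Pinch it from above, jaws closing along the stand's x, and lead it round with the tool kept pointing down
- copper1: a copper pipe coupling, a plain round cylinder 26 mm in diameter and 62 mm long, 90 g, flat ends with a dark bore; origin at its centre, its y axis along its length (it rolls about y, so x and z turn). Starts lying in the closed tilting box, across it. May be absent (None from the start)
- copper2: a copper pipe coupling, a plain round cylinder 26 mm in diameter and 62 mm long, 90 g, flat ends with a dark bore; origin at its centre, its y axis along its length (it rolls about y, so x and z turn). Starts lying in the closed tilting box, across it. May be absent (None from the start)
- copper3: a copper pipe coupling, a plain round cylinder 26 mm in diameter and 62 mm long, 90 g, flat ends with a dark bore; origin at its centre, its y axis along its length (it rolls about y, so x and z turn). Starts lying in the closed tilting box, across it. May be absent (None from the start)
- blue1: a blue plastic pipe coupling, a plain round cylinder 26 mm in diameter and 62 mm long, 90 g, flat ends with a dark bore; origin at its centre, its y axis along its length (it rolls about y, so x and z turn). Starts lying in the closed tilting box, across it. May be absent (None from the start)
- blue2: a blue plastic pipe coupling, a plain round cylinder 26 mm in diameter and 62 mm long, 90 g, flat ends with a dark bore; origin at its centre, its y axis along its length (it rolls about y, so x and z turn). Starts lying in the closed tilting box, across it. May be absent (None from the start)
- magazine: fixed gravity-feed magazine: upright shaft on a dark base 130 x 130 x 12 mm, front and back clear, ends aluminium. Origin at the centre of the underside, z up, y along the couplings' length. The shaft is 30 mm (x) by 67 mm (y) inside, floor at z = 0.012, neck at z = 0.142: it takes a stack of five couplings lying along y
- magazine_mouth (a point): centre of the magazine's neck, 142 mm above the bench. Above it two aluminium flaps flare at 45 degrees to +-43 mm along x at z = 0.170; at the ends lips flare to +-42 mm along y at z = 0.150. A coupling held level along the magazine's y just over the neck and let go falls in
- magazine_floor (a point): centre of the magazine's inner floor, 12 mm above the bench
- case: bystander: blue tool case 130 x 170 x 55 mm, origin at the centre of its underside
- pail: bystander: small red open pail, 110 mm in diameter, 110 mm high, origin at the centre of its underside
- wrench: bystander: wrench 170 mm long lying flat, origin at the centre of its underside, handle to -x
- cleaner: bystander: green bottle 64 mm in diameter, 170 mm high, origin at the centre of its underside
Things that resemble listed ones, but are neither listed nor needed, are in the scene too. What is shaped like the copper1 but pink or red is not meant.

How it is judged:
By the outcome, as a careful person would: the job done as asked, in the order asked, and still so for the second after the job is handed in, with the robot touching nothing.
Of copper1, copper2, copper3 only 2 to 3 are there at a start; the rules pass over those that are not, and their reading is None.
Of blue1, blue2 only 1 to 2 are there at a start; the rules pass over those that are not, and their reading is None.
At some moment in a run one of copper1, copper2, copper3, blue1, blue2 may be knocked a few centimetres aside while the robot is not near it.
It also fails if it takes over 210 s, if anything falls off the work surface, if the arm or the gripper's body presses on something with over 40 N, if the wrist force passes 120 N, or if a joint passes its speed limit or range.

ROBOT

A 7-joint arm with a two-finger parallel gripper is mounted at the origin on the work surface. World frame = base frame: x ahead of the robot, y to its left, z up, the work surface at z = 0. Lengths are in m, angles in rad, forces in N, time in s.
With the tool pointing down it reaches from about 0.425 to 0.875 m from the base axis. Payload 8.4 kg.
Tool frame: the origin (TCP) lies on the mounting face of the last link; the fingertips stand 182 mm ahead of it and the grasp point (between the pads) lies manip.grip_depth ahead of it (manip.grip_depth is the distance from the TCP to the grasp point, in m); z points along the fingers, x is the direction in which the jaws open and shut, and the axes are right-handed (so a half turn about z gives the same grasp; the last joint's range is limited). The gripper opens to 87 mm and grips with 3 to 60 N. Pads are 19 mm wide; open, the fingers measure 117 mm over their backs; the gripper's body (75 mm by 190 mm) begins 51 mm behind the grasp point.
Start: joints at [-1.228, 0.333, 0.04, 1.465, -0.013, 1.343, -0.059], TCP at [0.278, 0.588, 0.405] pointing down, gripper open.
Joint ranges: [-2.58, 2.58], [-0.38, 2.09], [-1.3, 1.39], [0.25, 2.4], [-1.5, 4.64], [0.08, 2.09], [-2.65, 2.65]. Speed limits (rad/s): [2.22, 2.22, 2.79, 2.79, 3.14, 3.14, 3.14].

INTERFACE

Orientations are given as a rotation vector (axis times angle).
In Python, from bench import manip gives the robot as it stands.
- The arm moves only by the tool step_arm, never from a script. Its arguments are lists of equal length, an entry for each row: "claw": the closure, from 0 (fully open) to 1 (shut); "offset": the shift along the tool's x, y, z in units of 30 mm (1.0 is 30 mm), a list of three; "spin": the turn about the tool's z in units of 6 degrees (1.0 is 6 degrees). In form: {"claw": [claw, ...], "offset": [[dx, dy, dz], ...], "spin": [spin, ...]}. A call has 1 to 10 rows; each row shifts and turns the commanded pose from where the row before left it, along the tool's axes as they then stand; what a row does not reach is not made up. A row lasts 1/10 s, in which the tool goes at most 50 mm and 8.59 degrees, less where a joint would pass 70% of its speed; a pose out of reach is approached as far as the arm can. A call is refused whole if a number of a shift passes 1 or a number of a turn 1, either way. A call with a gripper value outside its range is refused whole. The fingers move at their own pace and stop on an object; "newtons" is the grip in N (left out, the last holds). Time passes only in rows, so rows that do not move let the fingers close. It gives the time, the measured TCP pose, the force and the opening at its end, in the units of the state.
- manip.sense(): the state, without advancing time (a new reading comes with each control period).
- manip.camera(name): name is "scene" or "top" or "wrist"; returns a dict with "color" (480x640x3 uint8, red, green, blue), "camera_matrix" (3x3 intrinsics, pixels), "R" (3x3) and "t" (3): a world point X has camera coordinates R X + t; the wrist camera has in their place "T_tool_cam" (4x4, takes a point from camera to tool coordinates, whose origin is the TCP and whose axes are the tool frame's). Camera axes: x right, y down, z forward; pixel columns grow to the right and rows downward; lengths in m; the calibration is good to about 2 mm. A picture is of the moment at which its call begins: read the wrist's pose just before it. There is no depth.
- manip.job_done(): hands the job in, once; it reports no verdict.
The state is a dict: "clock": time; "qpos": joint angles; "joint_velocities": joint speeds; "tau": joint torques, N m; "ee_pos": TCP position; "ee_rot": TCP orientation; "force": force on the tool from outside, world axes, zero at the start; "torque": the same for the moment, N m; "gripper_width": opening from 0.0 (shut) to 1.0 (fully open).
Only numpy, scipy, OpenCV 4.12 (cv2) and the standard library are available. Lean on these libraries where they do the work, as an engineer would, in place of code of your own. Each camera call takes 0.05 s, during which the arm holds its last target.

## Working session

There is one attempt and no reset: what is moved stays moved. The work goes in short steps, Python scripts to look and compute and a tool call to move; the robot and the scene stay as the last step left them, time stands still between calls to the robot, and variables do not carry over. Pictures are saved under pics/ and viewed, and the job is handed in when it is done.

Besides the shell and the picture viewer there is one more tool, called after "Emit:" in YAML: its name, and indented under it one key for each argument. step_arm: Moves the arm, as the interface text tells. Its arguments: {"type":"object","properties":{"claw":{"type":"array"},"offset":{"type":"array"},"spin":{"type":"array"},"newtons":{"type":"number"}},"required":["claw","offset","spin"]}

```bash
ls; mkdir -p pics
python3 - <<'E'
from bench import manip
import cv2,numpy as np
print(manip.sense(), manip.grip_depth)
for n in ["scene","top","wrist"]:
    c=manip.camera(n); cv2.imwrite(f"pics/{n}0.png",c["color"][:,:,::-1])
    print(n,{k:np.round(v,4).tolist() for k,v in c.items() if k!="color"})
E
```

```text
pics
{'clock': 0.0, 'qpos': array([-1.22821067,  0.33390341,  0.03987464,  1.46628195, -0.01340952,
        1.34328351, -0.05849503]), 'joint_velocities': array([ 0.00099012,  0.00032817, -0.00017962, -0.00066482,  0.00035207,
        0.00014421, -0.00143959]), 'tau': array([-6.10011939e-04, -6.56346202e+01,  1.33434054e+00, -4.03815901e+01,
       -5.99981099e-02,  4.45578061e-02,  1.66703708e-04]), 'ee_pos': array([0.27784245, 0.58742972, 0.40385866]), 'ee_rot': array([ 2.65339949e+00,  1.68021969e+00, -2.04787992e-03]), 'force': array([-0.38230463, -0.03492762,  0.41445589]), 'torque': array([-0.002969  , -0.04366521,  0.01293201]), 'gripper_width': 1.0059138934871117} 0.1635
scene {'camera_matrix': [[477.1366, 0.0, 322.1462], [0.0, 477.1366, 230.2704], [0.0, 0.0, 1.0]], 'R': [[-0.6413, 0.7671, 0.0172], [0.5393, 0.4666, -0.701], [-0.5458, -0.4403, -0.7129]], 't': [0.3697, -0.2109, 1.6686]}
top {'camera_matrix': [[568.4091, 0.0, 320.471], [0.0, 568.4091, 241.5249], [0.0, 0.0, 1.0]], 'R': [[0.016, -0.9998, -0.0086], [-0.9971, -0.0153, -0.0746], [0.0744, 0.0098, -0.9972]], 't': [0.0021, 0.5978, 1.6947]}
wrist {'camera_matrix': [[340.6214, 0.0, 314.88], [0.0, 340.6214, 240.634], [0.0, 0.0, 1.0]], 'T_tool_cam': [[1.0, -0.0005, -0.0006, 0.0013], [0.0007, 0.9552, 0.2959, -0.0816], [0.0004, -0.2959, 0.9552, 0.0203], [0.0, 0.0, 0.0, 1.0]]}
```

View pics/scene0.png

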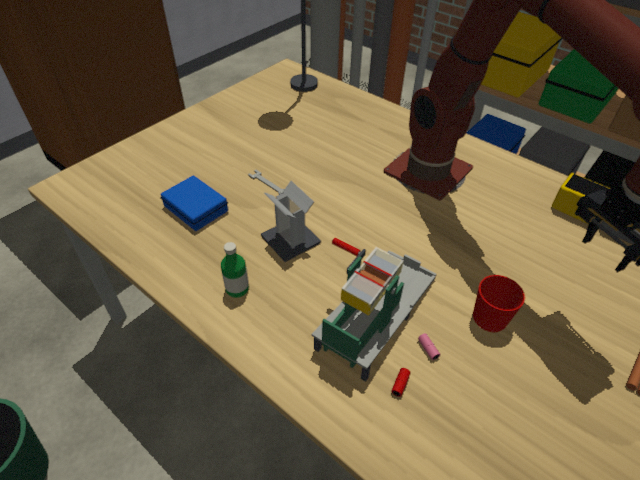

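View pics/top0.png

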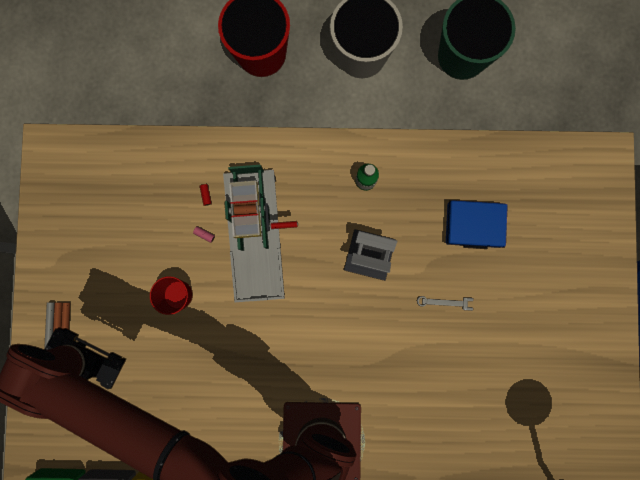

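View pics/wrist0.png

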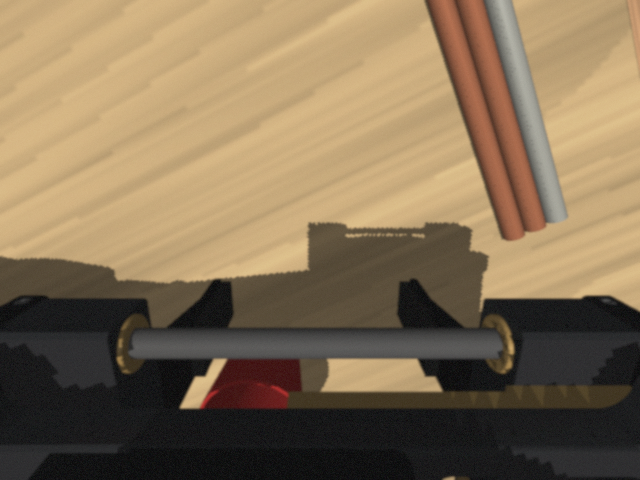

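The scene view shows the stand with the box around (370,285) and the red crank grip at (345,246). The magazine is near (290,220). The top view shows the stand around (250,225), the grip at (284,225) and the magazine at (371,254). Red and pink decoys lie at (205,194) and (204,234). Next I'll enlarge crops.

Run:
```python
import cv2
im=cv2.imread("pics/top0.png")
cv2.imwrite("pics/c1.png",cv2.resize(im[150:310,215:310],None,fx=6,fy=6,interpolation=cv2.INTER_CUBIC)[:,:][: ,:][0:960:1])
a=cv2.resize(im[155:305,220:305],None,fx=7,fy=7,interpolation=cv2.INTER_CUBIC)
cv2.imwrite("pics/c1a.png",a[:525]); cv2.imwrite("pics/c1b.png",a[525:])
cv2.imwrite("pics/c2.png",cv2.resize(im[215:290,335:405],None,fx=8,fy=8,interpolation=cv2.INTER_CUBIC))
im=cv2.imread("pics/scene0.png")
cv2.imwrite("pics/c3.png",cv2.resize(im[230:380,300:450],None,fx=4,fy=4,interpolation=cv2.INTER_CUBIC))
```

```text
(no output)
```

View pics/c1a.png

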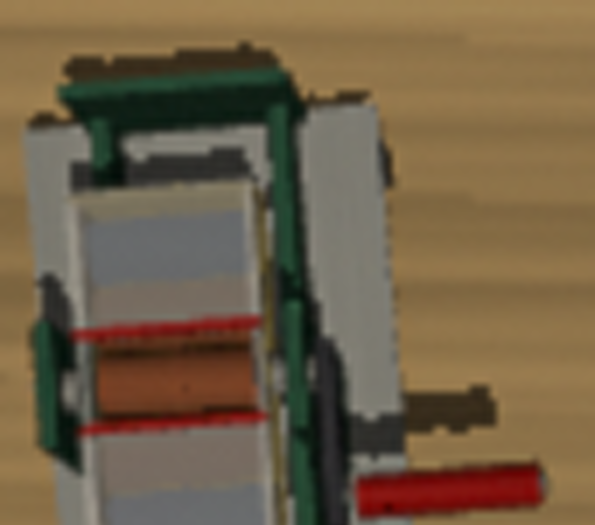

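View pics/c1b.png

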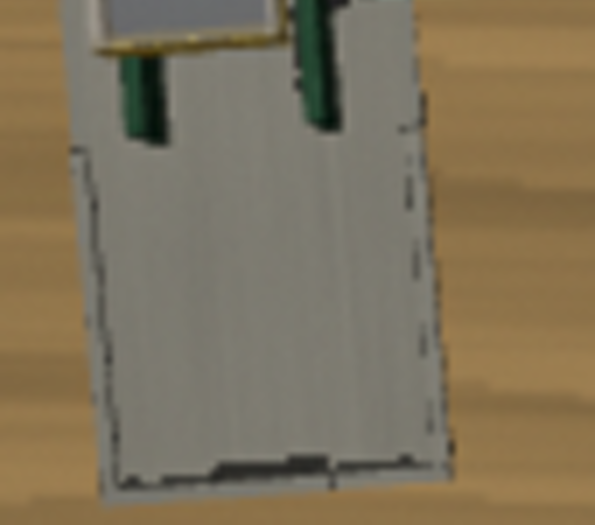

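View pics/c2.png

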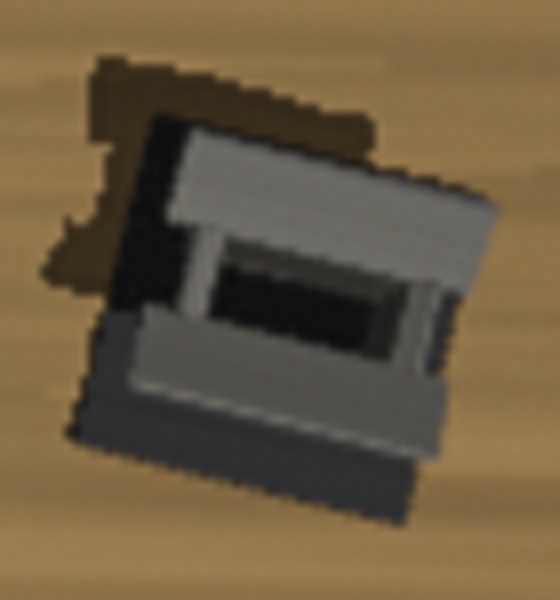

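View pics/c3.png

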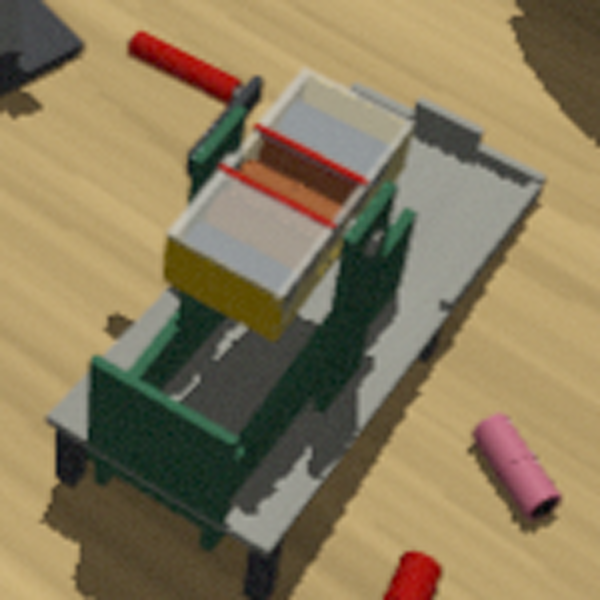

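The crops show the grip ends at c1a (357,497) and (545,484), the lid corners, the slot edges and a copper coupling under the slot. In the magazine crop, the flap corners are at about (185,128), (500,205), (130,388) and (438,460). I'll fit both poses from these.

```bash
cat > h.py <<'E'
import numpy as np,cv2
from scipy.spatial.transform import Rotation as Ro
K={'top':np.array([[568.4091,0,320.471],[0,568.4091,241.5249],[0,0,1]]),'scene':np.array([[477.1366,0,322.1462],[0,477.1366,230.2704],[0,0,1]])}
R={'top':np.array([[0.016,-0.9998,-0.0086],[-0.9971,-0.0153,-0.0746],[0.0744,0.0098,-0.9972]]),'scene':np.array([[-0.6413,0.7671,0.0172],[0.5393,0.4666,-0.701],[-0.5458,-0.4403,-0.7129]])}
T={'top':np.array([0.0021,0.5978,1.6947]),'scene':np.array([0.3697,-0.2109,1.6686])}
def proj(c,X):
    p=(R[c]@np.atleast_2d(X).T).T+T[c]; q=(K[c]@p.T).T
    return q[:,:2]/q[:,2:]
def back(c,uv,z):
    d=R[c].T@np.linalg.inv(K[c])@np.array([uv[0],uv[1],1]); o=-R[c].T@T[c]
    return o+d*(z-o[2])/d[2]
def uc(p,off,s): return (np.array(p,float)+.5)/s-.5+np.array(off)
E
cat > fit.py <<'E'
from h import *
from scipy.optimize import least_squares
Ry=lambda a:Ro.from_rotvec([0,a,0]).as_matrix()
def W(q,X): return Ro.from_rotvec([0,0,q[2]]).apply(X)+[q[0],q[1],0]
O1=(220,155);O3=(300,230)
obs=[('top',uc(p,O1,7),k,X) for p,k,X in [
 ((357,497),'b',(-.05,-.066,0)),((545,484),'b',(-.05,-.138,0)),
 ((72,195),'b',(.074,.036,.021)),((250,182),'b',(.074,-.036,.021)),
 ((97,575),'b',(-.074,.036,.021)),((287,565),'b',(-.074,-.036,.021)),
 ((70,337),'b',(.0165,.032,.021)),((264,321),'b',(.0165,-.032,.021)),
 ((78,432),'b',(-.0165,.032,.021)),((270,415),'b',(-.0165,-.032,.021)),
 ((120,1013),'s',(-.245,.068,.012)),((440,985),'s',(-.245,-.068,.012))]]
obs+=[('scene',uc(p,O3,4),'b',X) for p,X in [((140,43),(-.05,-.138,0)),((238,90),(-.05,-.066,0)),((310,72),(-.074,-.036,.021)),((413,122),(-.074,.036,.021)),((170,237),(.074,-.036,.021)),((290,300),(.074,.036,.021))]]
def res(q,full=0):
    r=[]
    for c,uv,k,X in obs:
        X=np.array(X)
        if k=='b': X=Ry(q[3])@X+[0,0,.2]
        r.append(proj(c,W(q,X))[0]-uv)
    return np.array(r) if full else np.ravel(r)
s=least_squares(res,[.6,.1,0,0],loss='soft_l1');print('stand',s.x.round(4));print(res(s.x,1).round(1).tolist())
q=s.x
O2=(335,215)
mo=[(uc(p,O2,8),X) for p,X in [((70,437),(-.065,.065,.012)),((405,525),(-.065,-.065,.012)),((155,115),(.065,.065,.012)),
 ((185,128),(.043,'w',.17)),((500,205),(.043,'-w',.17)),((130,388),(-.043,'w',.17)),((438,460),(-.043,'-w',.17)),((170,220),(.015,'w',.142)),((485,292),(.015,'-w',.142)),((145,305),(-.015,'w',.142)),((445,380),(-.015,'-w',.142))]]
def rm(m,full=0):
    r=[]
    for uv,X in mo:
        y={'w':m[3],'-w':-m[3]}.get(X[1],X[1])
        r.append(proj('top',W(m,np.array([X[0],y,X[2]],float)))[0]-uv)
    return np.array(r) if full else np.ravel(r)
s=least_squares(rm,[.55,-.1,-.2,.04],loss='soft_l1');print('mag',s.x.round(4));print(rm(s.x,1).round(1).tolist())
m=s.x
im=cv2.imread('pics/scene0.png');c=cv2.resize(im[150:270,230:350],None,fx=5,fy=5)
for x in(.043,-.043):
  for y in (m[3],-m[3]):
    p=proj('scene',W(m,np.array([x,y,.17])))[0];cv2.circle(c,tuple(((p-[230,150]+.5)*5).astype(int)),3,(0,255,0),-1)
for x in(.065,-.065):
  for y in (.065,-.065):
    p=proj('scene',W(m,np.array([x,y,.012])))[0];cv2.circle(c,tuple(((p-[230,150]+.5)*5).astype(int)),3,(0,255,255),-1)
cv2.imwrite('pics/m1.png',c)
E
python3 fit.py
```

```text
stand [0.668  0.2174 0.0993 0.0088]
[[-0.3, 0.3], [-0.8, -0.0], [-1.6, 0.2], [-0.4, -0.2], [-1.3, 0.4], [-1.6, -0.4], [1.7, 0.9], [-2.3, 1.1], [1.4, -0.6], [-2.2, -0.1], [0.3, 0.7], [-0.5, 1.0], [-1.9, 0.1], [-0.8, 1.2], [-1.7, -1.1], [0.2, -0.2], [-1.1, -0.3], [-2.0, -0.2]]
mag [ 0.5618 -0.1375 -0.2289  0.0549]
[[0.2, 0.8], [0.1, 0.2], [-0.2, -0.5], [0.5, 0.9], [-0.1, 0.8], [-0.0, -1.4], [0.3, -0.7], [-0.5, -0.1], [-1.8, 0.4], [0.0, -0.3], [0.7, -0.2]]
```

View pics/m1.png

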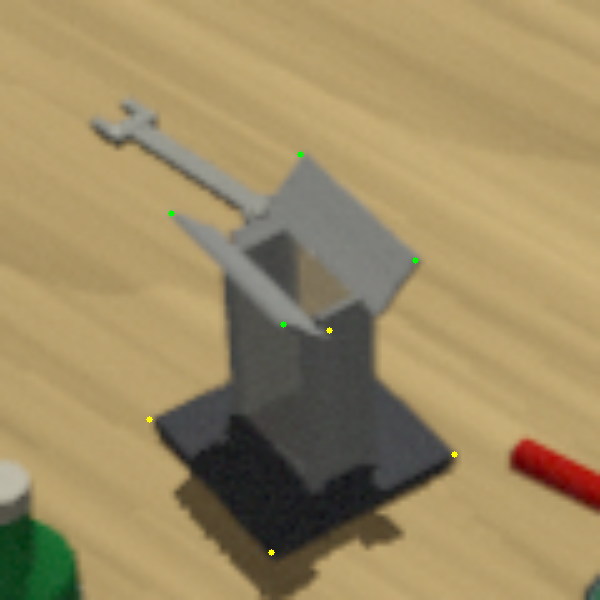

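Emit:
step_arm:
  claw: [0.3,0.3,0.3,0.3,0.3,0.3,0.3,0.3,0.3,0.3]
  offset:
    - [0,0.5,-0.2]
    - [0,1,-0.2]
    - [0,1,-0.2]
    - [0,1,-0.2]
    - [0,1,-0.2]
    - [0,1,0]
    - [0,1,0]
    - [0,1,0]
    - [0,1,0]
    - [0,1,0]
  spin: [0.25,0.46,0.46,0.46,0.46,0.46,0.46,0.46,0.46,0.46]
  newtons: 20

```text
clock: 1.15
ee_pos: [0.5048, 0.4147, 0.4352]
ee_rot: [2.969, 1.025, 0.001]
force: [-0.3, -0.1, -0.5]
gripper_width: 0.7
```

Emit:
step_arm:
  claw: [0.3,0.3,0.3,0.3,0.3,0.3,0.3,0.3,0.3,0.3]
  offset:
    - [0,1,0]
    - [0,1,0]
    - [0,1,0]
    - [0,1,0]
    - [0,1,0]
    - [0,1,0]
    - [0,1,0]
    - [0,1,0]
    - [0,1,0]
    - [0,0.5,0]
  spin: [0.46,0.46,0.46,0.46,0.46,0.46,0.46,0.46,0.46,0.46]

```text
clock: 2.15
ee_pos: [0.6304, 0.1596, 0.4354]
ee_rot: [3.127, 0.282, 0.001]
force: [-0.3, -0.3, 0.1]
gripper_width: 0.7
```

```bash
cat >> h.py <<'E'
def th(rv): 
    m=Ro.from_rotvec(rv).as_matrix(); return np.arctan2(m[1,0],m[0,0])
def go(p,theta=None,pose=None):
    """grasp-point target p, tool yaw; prints spin units then offset units at the NEW yaw"""
    from bench import manip
    s=manip.sense(); t0=th(s['ee_rot']); g=s['ee_pos']-[0,0,manip.grip_depth]
    if theta is None: theta=t0
    d=(t0-theta+np.pi/2)%np.pi-np.pi/2
    n=t0-d
    D=(np.array(p)-g)/.03
    print('theta',t0.round(4),'grasp',g.round(4),'spin',(np.degrees(d)/6).round(3),'off@old',[round(D@v,2) for v in ax(t0)],'off@new',[round(D@v,2) for v in ax(n)])
def ax(t): return np.array([[np.cos(t),np.sin(t),0],[np.sin(t),-np.cos(t),0],[0,0,-1.]])
def wrist(name=None,crop=None,f=1):
    from bench import manip
    s=manip.sense(); c=manip.camera('wrist')
    if name: cv2.imwrite(name,c['color'][:,:,::-1])
    m=np.eye(4); m[:3,:3]=Ro.from_rotvec(s['ee_rot']).as_matrix(); m[:3,3]=s['ee_pos']
    return c,m@np.array(c['T_tool_cam'])
def wproj(M,X,Kw=np.array([[340.6214,0,314.88],[0,340.6214,240.634],[0,0,1]])):
    p=(np.linalg.inv(M)@np.c_[np.atleast_2d(X),np.ones(len(np.atleast_2d(X)))].T)[:3]; q=Kw@p
    return (q[:2]/q[2]).T
def wback(M,uv,z,Kw=np.array([[340.6214,0,314.88],[0,340.6214,240.634],[0,0,1]])):
    d=M[:3,:3]@np.linalg.inv(Kw)@np.array([uv[0],uv[1],1]);o=M[:3,3];return o+d*(z-o[2])/d[2]
E
python3 - <<'E'
from h import *
c,M=wrist('pics/w1.png'); np.save('w1.npy',M)
go((.629,.101,.2),.0993)
E
```

```text
theta 0.1752 grasp [0.6307 0.1582 0.2719] spin 0.724 off@old [np.float64(-0.39), np.float64(1.87), np.float64(2.4)] off@new [np.float64(-0.24), np.float64(1.89), np.float64(2.4)]
```

View pics/w1.png

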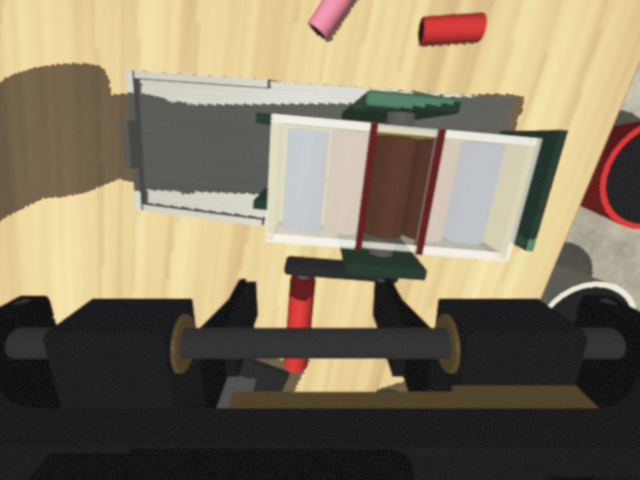

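The wrist view shows the box from above. Under its milky lid lie five couplings, in the order blue, copper, copper (under the slot), copper, blue. The lid corners are at (271,114), (266,242), (540,138) and (509,260), and the grip runs from (302,280) to (296,372).

```bash
cat >> fit.py <<'E'
M=np.load('w1.npy')
wo=[((271,114),(-.074,.036,.021)),((266,242),(-.074,-.036,.021)),((540,138),(.074,.036,.021)),((509,260),(.074,-.036,.021)),((296,372),(-.05,-.138,0)),((302,279),(-.05,-.066,0))]
def rw(q): return np.array([wproj(M,W(q,Ry(q[3])@np.array(X)+[0,0,.2]))[0]-uv for uv,X in wo])
print('wrist res',rw(q).round(1).tolist())
f=lambda q:np.r_[res(q),rw(q).ravel()*.8]
s=least_squares(f,q,loss='soft_l1');print('stand2',s.x.round(4),rw(s.x).round(1).tolist())
s=least_squares(lambda q:rw(q).ravel(),q);print('wrist only',s.x.round(4),rw(s.x).round(1).tolist())
E
python3 fit.py
```

```text
stand [0.668  0.2174 0.0993 0.0088]
[[-0.3, 0.3], [-0.8, -0.0], [-1.6, 0.2], [-0.4, -0.2], [-1.3, 0.4], [-1.6, -0.4], [1.7, 0.9], [-2.3, 1.1], [1.4, -0.6], [-2.2, -0.1], [0.3, 0.7], [-0.5, 1.0], [-1.9, 0.1], [-0.8, 1.2], [-1.7, -1.1], [0.2, -0.2], [-1.1, -0.3], [-2.0, -0.2]]
mag [ 0.5618 -0.1375 -0.2289  0.0549]
[[0.2, 0.8], [0.1, 0.2], [-0.2, -0.5], [0.5, 0.9], [-0.1, 0.8], [-0.0, -1.4], [0.3, -0.7], [-0.5, -0.1], [-1.8, 0.4], [0.0, -0.3], [0.7, -0.2]]
wrist res [[-1.5, 2.3], [-1.4, 2.3], [-0.0, 1.3], [-1.6, 2.0], [-0.3, -4.5], [0.3, -0.0]]
stand2 [0.6683 0.2182 0.0989 0.021 ] [[-0.5, 0.7], [-0.5, 1.5], [0.4, -0.0], [-1.2, 0.4], [0.1, -4.8], [0.8, -0.7]]
wrist only [0.6685 0.2182 0.0978 0.04  ] [[0.5, 0.5], [0.2, 2.2], [-0.2, 0.2], [-1.6, -0.3], [0.1, -4.1], [1.0, -0.2]]
```

Emit:
step_arm:
  claw: [0.3,0.3,0.3,0.3,0.3,0.3,0.3,0.3]
  offset:
    - [0,0,0]
    - [-0.11,0.94,0]
    - [-0.11,0.93,0]
    - [0,0,0.6]
    - [0,0,0.6]
    - [0,0,0.6]
    - [0,0,0.6]
    - [0,0,0]
  spin: [0.73,0,0,0,0,0,0,0]

```text
clock: 3.0
ee_pos: [0.6282, 0.1088, 0.3603]
ee_rot: [3.136, 0.176, -0.006]
force: [-0.7, -0.3, 0.0]
gripper_width: 0.702
```

Run:
```python
from h import *
go((.6297,.1016,.2),.0988)
c,M=wrist('pics/w2.png')
```

```text
theta 0.1124 grasp [0.6282 0.1088 0.1968] spin 0.13 off@old [np.float64(0.02), np.float64(0.24), np.float64(-0.11)] off@new [np.float64(0.03), np.float64(0.24), np.float64(-0.11)]
```

View pics/w2.png

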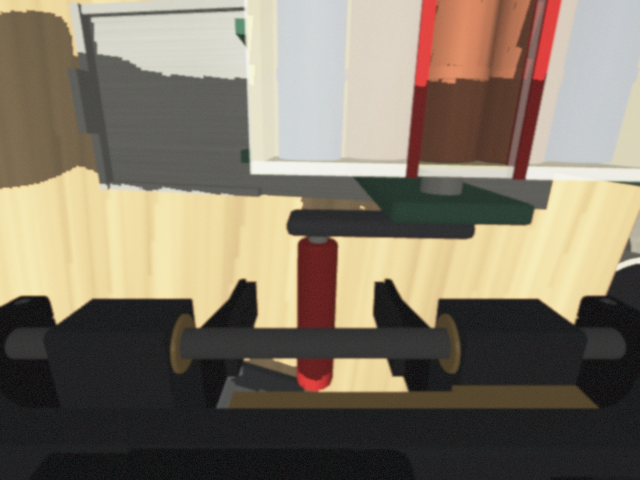

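The wrist view shows the grip centred between the open fingers, at about x = 317 px. I'll close on it.

Emit:
step_arm:
  claw: [0.3,0.5,0.7,0.9,0.9,0.9]
  offset:
    - [0.02,0.22,-0.1]
    - [0,0,0]
    - [0,0,0]
    - [0,0,0]
    - [0,0,0]
    - [0,0,0]
  spin: [0.13,0,0,0,0,0]
  newtons: 25

```text
clock: 3.65
ee_pos: [0.6304, 0.1012, 0.3658]
ee_rot: [-3.138, -0.153, 0.0]
force: [-0.9, -0.4, 0.4]
gripper_width: 0.333
```

Run:
```python
from h import *
go((.6297,.1016,.2),.0988)
# arc plan in units: a from 0.02 by steps
for seq in [np.r_[0.02:3.16:14j]]:
    p=np.c_[-.05*np.cos(seq),.05*np.sin(seq)]; d=np.diff(p,axis=0)/.03
    for a,x in zip(seq[1:],d): print(a.round(2),x.round(2)*[1,-1])
```

```text
theta 0.0976 grasp [0.6304 0.1012 0.2023] spin -0.011 off@old [np.float64(-0.02), np.float64(-0.02), np.float64(0.08)] off@new [np.float64(-0.02), np.float64(-0.02), np.float64(0.08)]
0.26 [ 0.06 -0.4 ]
0.5 [ 0.15 -0.37]
0.74 [ 0.23 -0.33]
0.99 [ 0.31 -0.26]
1.23 [ 0.36 -0.18]
1.47 [ 0.39 -0.09]
1.71 [0.4  0.01]
1.95 [0.39 0.1 ]
2.19 [0.35 0.19]
2.44 [0.3  0.27]
2.68 [0.22 0.33]
2.92 [0.14 0.38]
3.16 [0.04 0.4 ]
```

Emit:
step_arm:
  claw: [0.95,0.95,0.95]
  offset:
    - [0,0,0]
    - [0,0,0]
    - [0,0,0]
  spin: [0,0,0]

```text
clock: 3.95
ee_pos: [0.6295, 0.101, 0.3652]
ee_rot: [3.138, 0.153, -0.006]
force: [-6.6, -0.3, 2.3]
gripper_width: 0.198
```

Emit:
step_arm:
  claw: [0.95,0.95,0.95,0.95,0.95,0.95]
  offset:
    - [0.06,0,-0.4]
    - [0.15,0,-0.37]
    - [0.23,0,-0.33]
    - [0.31,0,-0.26]
    - [0.36,0,-0.18]
    - [0.39,0,-0.09]
  spin: [0,0,0,0,0,0]

```text
clock: 4.55
ee_pos: [0.6748, 0.1053, 0.4153]
ee_rot: [3.138, 0.153, -0.005]
force: [-6.6, -1.1, -7.2]
gripper_width: 0.198
```

Run:
```python
from h import *
from bench import manip
c=manip.camera('scene')['color'][230:380,300:450,::-1];cv2.imwrite('pics/s2.png',cv2.resize(c,None,fx=4,fy=4))
s=manip.sense();print(s['force'],s['ee_pos'])
g=s['ee_pos']-[0.6684,.218,.3635]; print(Ro.from_rotvec([0,0,-.0988]).apply(g))
```

```text
[-4.29177762 -0.96908712  1.67490302] [0.67619324 0.10551178 0.41523443]
[-0.00334053 -0.11270837  0.05173443]
```

View pics/s2.png

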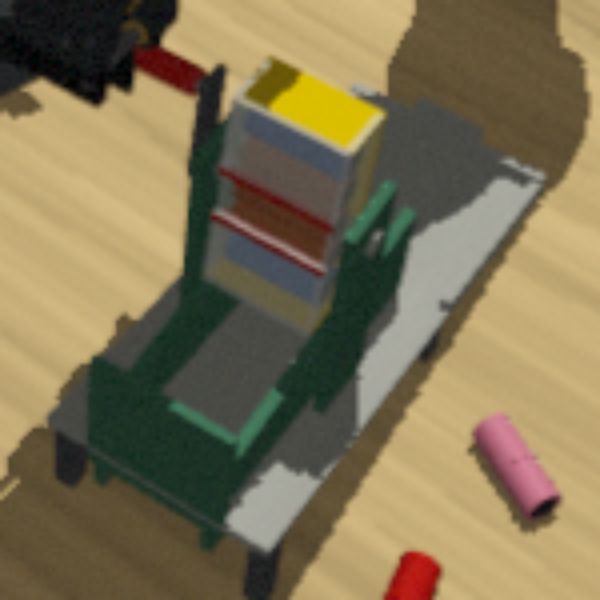

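Emit:
step_arm:
  claw: [0.95,0.95,0.95,0.95,0.95,0.95,0.95,0.95,0.95]
  offset:
    - [0.4,0,0.01]
    - [0.39,0,0.1]
    - [0.35,0,0.19]
    - [0.3,0,0.27]
    - [0.22,0,0.33]
    - [0.14,0,0.38]
    - [0.04,0,0.4]
    - [0,0,0]
    - [0,0,0]
  spin: [0,0,0,0,0,0,0,0,0]

```text
clock: 5.5
ee_pos: [0.7292, 0.1106, 0.3628]
ee_rot: [3.137, 0.152, -0.008]
force: [-7.0, -1.8, -6.9]
gripper_width: 0.193
```

```bash
cat > look.py <<'E'
import sys
from h import *
from bench import manip
n=sys.argv[1]
cs=manip.camera('scene')['color'];ct=manip.camera('top')['color']
a=cv2.resize(cs[230:380,300:450,::-1],None,fx=3.6,fy=3.6,interpolation=cv2.INTER_CUBIC)
b=cv2.resize(ct[155:305,220:290,::-1],None,fx=3.6,fy=3.6,interpolation=cv2.INTER_CUBIC)
cv2.imwrite(f'pics/{n}.png',np.hstack([a,b]))
s=manip.sense();g=s['ee_pos']-[0.6684,.218,.3635];l=Ro.from_rotvec([0,0,-.0988]).apply(g)
print(s['clock'],s['force'].round(1),l.round(4),'a',np.arctan2(l[2],-l[0]).round(3),np.hypot(l[0],l[2]).round(4))
E
python3 look.py l1
```

```text
5.6 [-6.5 -1.3 -6. ] [ 0.0499 -0.1129 -0.0007] a -3.128 0.0499
```

View pics/l1.png

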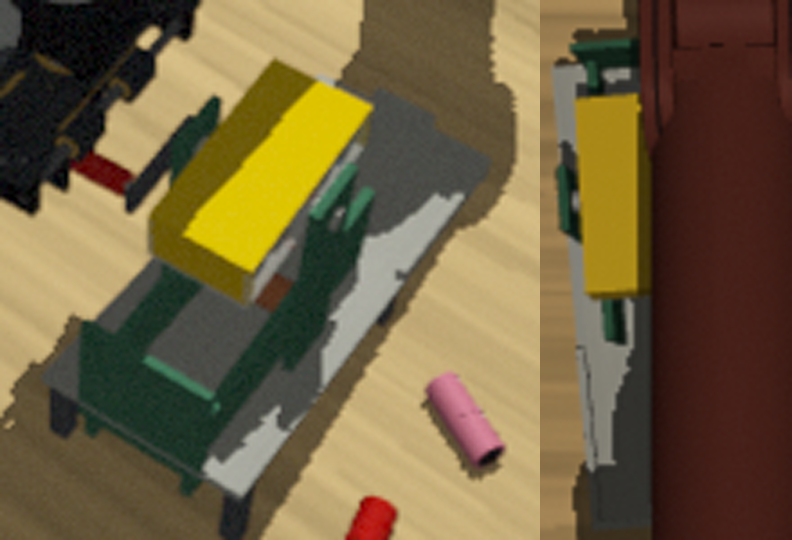

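Emit:
step_arm:
  claw: [0.95,0.95,0.95,0.95,0.95,0.95,0.95,0.95,0.95,0.95]
  offset:
    - [-0.05,0,0.39]
    - [-0.16,0,0.39]
    - [0,0,0]
    - [0,0,0]
    - [0,0,0]
    - [0,0,0]
    - [0.16,0,-0.39]
    - [0.05,0,-0.39]
    - [-0.04,0,-0.4]
    - [-0.16,0,-0.42]
  spin: [0,0,0,0,0,0,0,0,0,0]

```text
clock: 6.6
ee_pos: [0.7238, 0.1101, 0.3879]
ee_rot: [3.137, 0.153, -0.005]
force: [-6.3, -2.3, -14.0]
gripper_width: 0.195
```

Emit:
step_arm:
  claw: [0.95,0.95,0.95,0.95,0.95,0.95,0.95,0.95]
  offset:
    - [0,0,0]
    - [0,0,0]
    - [0,0,0]
    - [0,0,0]
    - [0.16,0,0.42]
    - [0.04,0,0.4]
    - [0,0,0]
    - [0,0,0]
  spin: [0,0,0,0,0,0,0,0]

```text
clock: 7.4
ee_pos: [0.729, 0.1105, 0.3643]
ee_rot: [3.137, 0.153, -0.005]
force: [-9.0, -2.4, -7.2]
gripper_width: 0.194
```

```bash
python3 look.py l2; python3 -c "
from h import *
wrist('pics/w3.png')"
```

```text
7.5 [-9.1 -2.  -7.1] [ 0.0497 -0.113   0.0008] a 3.125 0.0498
```

View pics/l2.png

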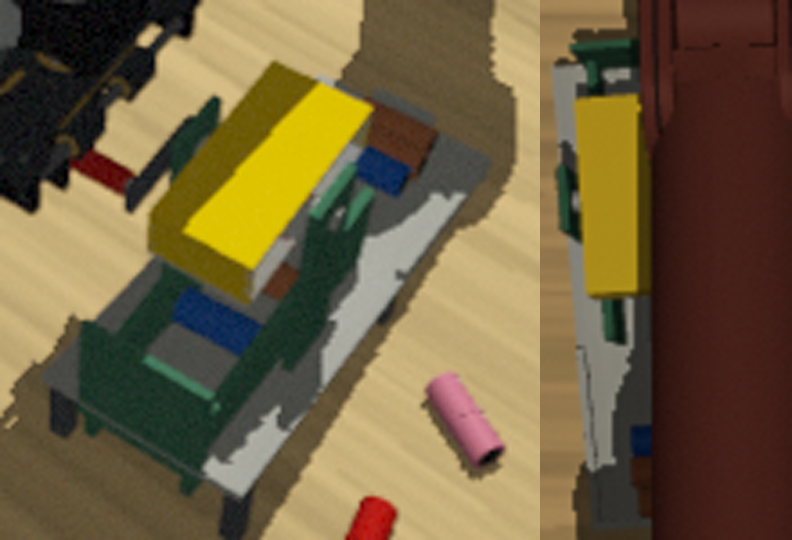

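View pics/w3.png

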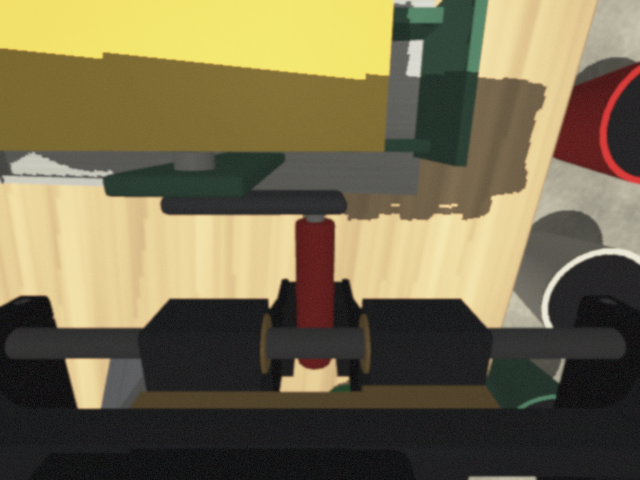

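Scene crop: four couplings are out so far: a blue one at the rear, a copper one mid-deck, and a copper and a blue one in the tray. I'll rock again, wider, in case one remains inside.

Emit:
step_arm:
  claw: [0.95,0.95,0.95,0.95,0.95,0.95,0.95,0.95,0.95,0.95]
  offset:
    - [-0.08,0,0.47]
    - [-0.22,0,0.45]
    - [0,0,0]
    - [0,0,0]
    - [0,0,0]
    - [0,0,0]
    - [0.22,0,-0.45]
    - [0.08,0,-0.47]
    - [-0.07,0,-0.51]
    - [-0.26,0,-0.52]
  spin: [0,0,0,0,0,0,0,0,0,0]

```text
clock: 8.55
ee_pos: [0.7197, 0.1097, 0.3948]
ee_rot: [3.137, 0.153, -0.004]
force: [-9.6, -1.7, -17.5]
gripper_width: 0.201
```

Emit:
step_arm:
  claw: [0.95,0.95,0.95,0.95,0.95,0.95,0.95,0.95]
  offset:
    - [0,0,0]
    - [0,0,0]
    - [0,0,0]
    - [0,0,0]
    - [0.26,0,0.52]
    - [0.07,0,0.51]
    - [0,0,0]
    - [0,0,0]
  spin: [0,0,0,0,0,0,0,0]

```text
clock: 9.35
ee_pos: [0.729, 0.1105, 0.3646]
ee_rot: [3.138, 0.152, -0.005]
force: [-9.3, -2.6, -7.0]
gripper_width: 0.199
```

```bash
python3 look.py l3
```

```text
9.45 [-10.7  -2.8  -7. ] [ 0.0496 -0.113   0.0012] a 3.118 0.0497
```

View pics/l3.png

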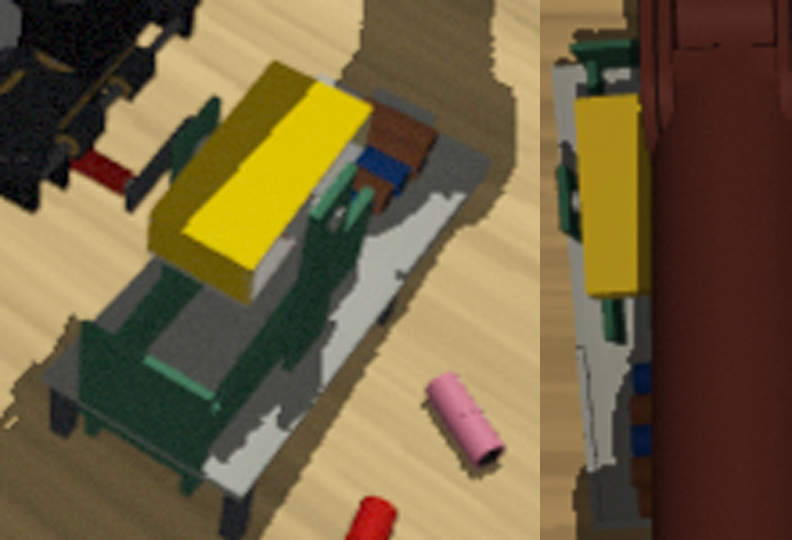

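The tray now holds, counted from the stop, copper, blue, copper, blue. I'll turn the box back upright and look inside.

Emit:
step_arm:
  claw: [0.95,0.95,0.95,0.95,0.95,0.95,0.95]
  offset:
    - [-0.04,0,-0.4]
    - [-0.14,0,-0.38]
    - [-0.22,0,-0.33]
    - [-0.3,0,-0.27]
    - [-0.35,0,-0.19]
    - [-0.39,0,-0.1]
    - [-0.4,0,-0.01]
  spin: [0,0,0,0,0,0,0]

```text
clock: 10.15
ee_pos: [0.6754, 0.1054, 0.4163]
ee_rot: [-3.137, -0.153, -0.009]
force: [8.7, 0.4, -17.2]
gripper_width: 0.199
```

Emit:
step_arm:
  claw: [0.95,0.95,0.95,0.95,0.95,0.95,0.95,0.95]
  offset:
    - [-0.39,0,0.09]
    - [-0.36,0,0.18]
    - [-0.31,0,0.26]
    - [-0.23,0,0.33]
    - [-0.15,0,0.37]
    - [-0.06,0,0.42]
    - [0,0,0]
    - [0,0,0]
  spin: [0,0,0,0,0,0,0,0]

```text
clock: 10.95
ee_pos: [0.6291, 0.1008, 0.3671]
ee_rot: [-3.137, -0.153, 0.001]
force: [-11.6, -2.4, -1.4]
gripper_width: 0.199
```

```bash
python3 look.py l4;python3 -c "
from h import *
wrist('pics/w4.png')"
```

```text
11.05 [-11.   -1.5  -0.8] [-0.0506 -0.1128  0.0035] a 0.07 0.0508
```

View pics/l4.png

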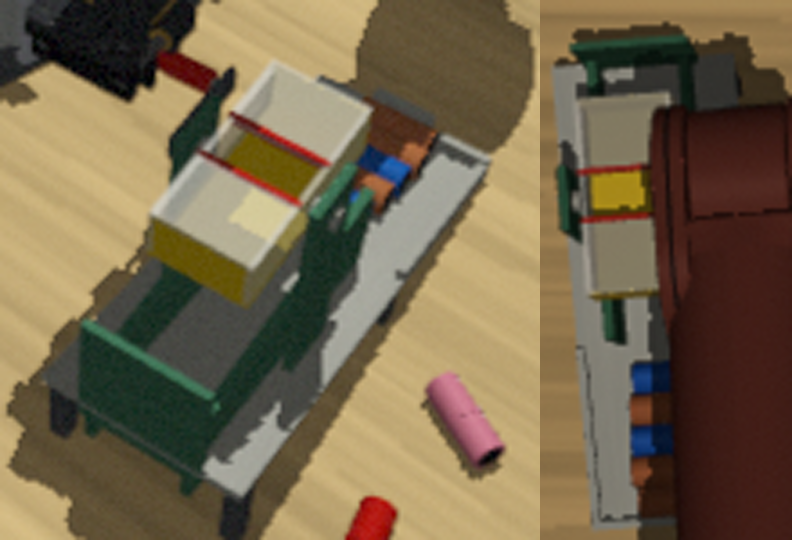

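View pics/w4.png

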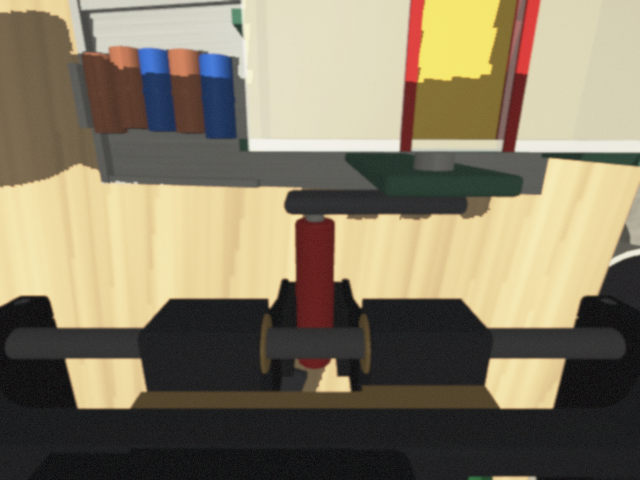

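The box is empty and upright. Counted from the stop, the tray row is copper, copper, blue, copper, blue, at wrist pixels x of about 97, 125, 155, 186 and 217. I'll nudge the box level, release the grip and move away.

Emit:
step_arm:
  claw: [0.95,0.95,0.7,0.5,0.3,0.3,0.3,0.3,0.3,0.3]
  offset:
    - [0,0,0.1]
    - [0,0,0]
    - [0,0,0]
    - [0,0,0]
    - [0,0,0]
    - [0,0,0]
    - [0,0,-0.5]
    - [0,0,-1]
    - [0,0,-1]
    - [0,0,-1]
  spin: [0,0,0,0,0,0,0,0,0,0]

```text
clock: 12.1
ee_pos: [0.6303, 0.101, 0.4698]
ee_rot: [-3.138, -0.153, -0.002]
force: [0.6, -1.0, 0.3]
gripper_width: 0.687
```

Run:
```python
from h import *
def S(l): return Ro.from_rotvec([0,0,.0988]).apply(l)+[.6684,.218,0]
print(S([-.232,0,.0275]),S([-.32,0,.2]))
go(S([-.232,0,.25]),.0988+np.pi/2)
```

```text
[0.43753141 0.19511567 0.0275    ] [0.34996056 0.18643541 0.2       ]
theta 0.0973 grasp [0.6303 0.101  0.3063] spin 14.985 off@old [np.float64(-6.09), np.float64(-3.75), np.float64(1.88)] off@new [np.float64(-3.76), np.float64(6.09), np.float64(1.88)]
```

Emit:
step_arm:
  claw: [0,0,0,0,0,0,0,0,0,0]
  offset:
    - [-0.5,-0.3,0]
    - [-0.8,-0.5,0]
    - [-0.8,-0.5,0]
    - [-0.8,-0.5,0]
    - [-0.8,-0.5,0]
    - [-0.8,-0.5,0]
    - [-0.8,-0.5,0]
    - [-0.8,-0.45,0]
    - [0,0,0]
    - [0,0,0]
  spin: [0,0,0,0,0,0,0,0,-0.5,-1]

```text
clock: 13.1
ee_pos: [0.4368, 0.1955, 0.4689]
ee_rot: [-3.114, -0.404, -0.003]
force: [-0.2, -0.9, -0.5]
gripper_width: 0.996
```

Emit:
step_arm:
  claw: [0,0,0,0,0,0,0,0,0,0]
  offset:
    - [0,0,0]
    - [0,0,0]
    - [0,0,0]
    - [0,0,0]
    - [0,0,0]
    - [0,0,0]
    - [0,0,0]
    - [0,0,0]
    - [0,0,0]
    - [0,0,0]
  spin: [-1,-1,-1,-1,-1,-1,-1,-1,-1,-1]

```text
clock: 14.1
ee_pos: [0.4375, 0.195, 0.4686]
ee_rot: [2.496, 1.908, 0.003]
force: [-0.2, 0.4, 0.0]
gripper_width: 0.999
```

Emit:
step_arm:
  claw: [0,0,0,0,0]
  offset:
    - [0,0,0]
    - [0,0,0]
    - [0,0,0]
    - [0,0,0]
    - [0,0,0]
  spin: [-1,-1,-1,-0.5,0]

```text
clock: 14.6
ee_pos: [0.4375, 0.1951, 0.4684]
ee_rot: [2.11, 2.327, 0.003]
force: [-0.2, -0.7, -0.3]
gripper_width: 0.997
```

Run:
```python
from h import *
def S(l): return Ro.from_rotvec([0,0,.0988]).apply(l)+[.6684,.218,0]
go(S([-.232,0,.0275+.0135]),.0988+np.pi/2)
c,M=wrist('pics/w5.png');np.save('w5.npy',M)
for k in range(5):
  print([wproj(M,S([-.232+.0256*k,y,.0275+.0045*k]))[0].round(0).tolist() for y in(.031,0,-.031)])
from bench import manip
t=manip.camera('top')['color'][155:305,220:300,::-1];cv2.imwrite('pics/t5.png',cv2.resize(t,None,fx=4,fy=4,interpolation=cv2.INTER_CUBIC))
```

```text
theta 1.6686 grasp [0.4375 0.1951 0.3049] spin -0.009 off@old [np.float64(0.0), np.float64(0.0), np.float64(8.8)] off@new [np.float64(0.0), np.float64(0.0), np.float64(8.8)]
[[339.0, 202.0], [314.0, 203.0], [289.0, 203.0]]
[[338.0, 223.0], [314.0, 223.0], [289.0, 223.0]]
[[338.0, 244.0], [314.0, 244.0], [289.0, 244.0]]
[[338.0, 264.0], [314.0, 264.0], [290.0, 264.0]]
[[338.0, 284.0], [314.0, 284.0], [290.0, 284.0]]
```

View pics/w5.png

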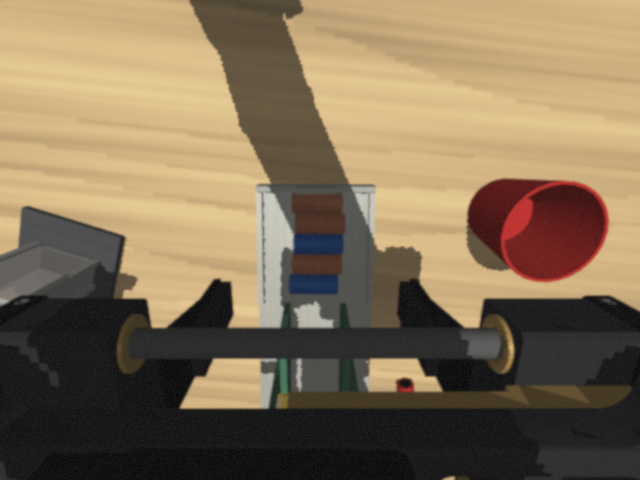

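View pics/t5.png

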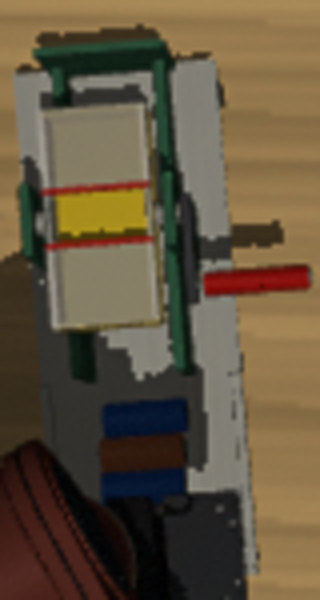

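Wrist view: the row matches the prediction. The nearest coupling, copper, is at (318,203), about 4 px to +x of the tool centre. I'll grip it by its ends.

Emit:
step_arm:
  claw: [0,0,0,0,0,0,0,0,0,0]
  offset:
    - [0.14,0.04,0.5]
    - [0,0,1]
    - [0,0,1]
    - [0,0,1]
    - [0,0,1]
    - [0,0,1]
    - [0,0,1]
    - [0,0,0.9]
    - [0,0,0.5]
    - [0,0,0.3]
  spin: [0,0,0,0,0,0,0,0,0,0]

```text
clock: 15.7
ee_pos: [0.4379, 0.1994, 0.2201]
ee_rot: [-2.112, -2.325, 0.002]
force: [-0.1, 0.3, -0.1]
gripper_width: 1.002
```

Run:
```python
from h import *
def S(l): return Ro.from_rotvec([0,0,.0988]).apply(l)+[.6684,.218,0]
go(S([-.232,0,.0275+.0135]),.0988+np.pi/2)
c,M=wrist('pics/w6.png')
for k in range(5):
  print([wproj(M,S([-.232+.0256*k,y,.0275+.0045*k]))[0].round(0).tolist() for y in(.031,0,-.031)])
```

```text
theta 1.6669 grasp [0.4379 0.1994 0.0566] spin -0.026 off@old [np.float64(-0.14), np.float64(-0.03), np.float64(0.52)] off@new [np.float64(-0.14), np.float64(-0.03), np.float64(0.52)]
[[362.0, 287.0], [306.0, 287.0], [250.0, 287.0]]
[[361.0, 332.0], [306.0, 332.0], [251.0, 333.0]]
[[360.0, 376.0], [306.0, 376.0], [252.0, 376.0]]
[[360.0, 418.0], [307.0, 418.0], [253.0, 418.0]]
[[359.0, 459.0], [307.0, 459.0], [254.0, 459.0]]
```

View pics/w6.png

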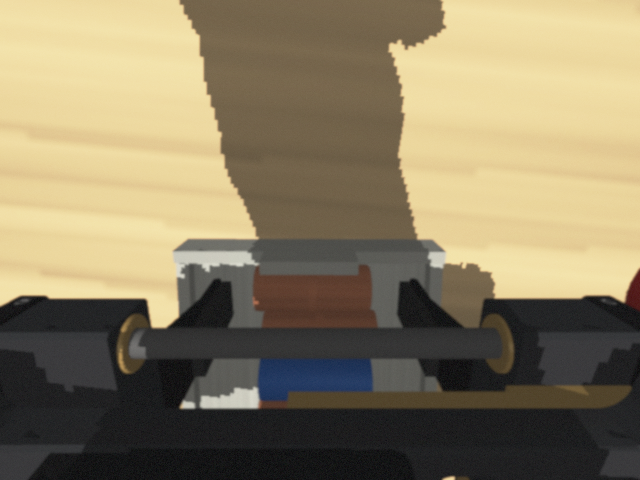

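Emit:
step_arm:
  claw: [0,0,0.3,0.5,0.5,0.5,0.5,0.5]
  offset:
    - [0,0.02,0.3]
    - [0,0,0.22]
    - [0,0,0]
    - [0,0,0]
    - [0,0,0]
    - [0,0,0]
    - [0,0,0]
    - [0,0,0]
  spin: [0,0,0,0,0,0,0,0]
  newtons: 25

```text
clock: 16.55
ee_pos: [0.4389, 0.1996, 0.2059]
ee_rot: [2.111, 2.327, 0.001]
force: [-0.3, -0.4, 4.1]
gripper_width: 0.711
```

Emit:
step_arm:
  claw: [0.5,0.5,0.5,0.5,0.5,0.5]
  offset:
    - [0,0,0]
    - [0,0,-0.3]
    - [0,0,-0.7]
    - [0,0,-1]
    - [0,0,-1]
    - [0,0,-1]
  spin: [0,0,0,0,0,0]

```text
clock: 17.15
ee_pos: [0.4383, 0.1993, 0.327]
ee_rot: [-2.111, -2.327, 0.001]
force: [0.3, 1.6, -1.4]
gripper_width: 0.706
```

Run:
```python
from h import *
wrist('pics/w7.png')
def Mg(l): return Ro.from_rotvec([0,0,-.2289]).apply(l)+[.5618,-.1375,0]
go(Mg([0,0,.30]),-.2289+np.pi/2)
```

```text
theta 1.6677 grasp [0.4397 0.1998 0.1682] spin 3.111 off@old [np.float64(-11.59), np.float64(2.96), np.float64(-4.39)] off@new [np.float64(-10.03), np.float64(6.52), np.float64(-4.39)]
```

View pics/w7.png

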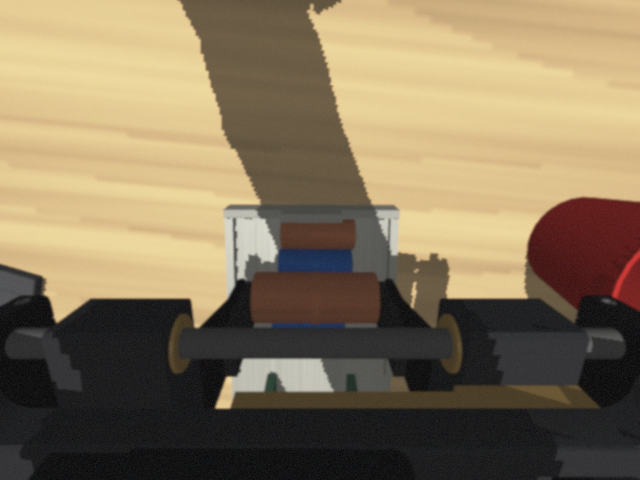

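The coupling is held level, at rows 272–325 in the wrist view, and the rest have rolled down to the stop. I'm moving to above the magazine.

Emit:
step_arm:
  claw: [0.5,0.5,0.5,0.5,0.5,0.5,0.5,0.5,0.5,0.5]
  offset:
    - [0,0,-0.9]
    - [0,0,-0.9]
    - [0,0,-0.9]
    - [0,0,-0.9]
    - [-0.6,0.4,0]
    - [-0.9,0.6,0]
    - [-0.9,0.6,0]
    - [-0.9,0.6,0]
    - [-0.9,0.6,0]
    - [-0.9,0.6,0]
  spin: [0.77,0.78,0.78,0.78,0,0,0,0,0,0]

```text
clock: 18.2
ee_pos: [0.5033, 0.0261, 0.4337]
ee_rot: [-2.459, -1.954, 0.0]
force: [0.0, 1.1, -1.3]
gripper_width: 0.712
```

Emit:
step_arm:
  claw: [0.5,0.5,0.5,0.5,0.5,0.5,0.5,0.5]
  offset:
    - [-0.9,0.6,0]
    - [-0.9,0.6,0]
    - [-0.9,0.6,0]
    - [-0.9,0.6,0]
    - [-0.9,0.6,0]
    - [-0.4,0.2,0]
    - [0,0,0]
    - [0,0,0]
  spin: [0,0,0,0,0,0,0,0]

```text
clock: 19.0
ee_pos: [0.5635, -0.1369, 0.4334]
ee_rot: [-2.459, -1.953, 0.001]
force: [-0.4, -0.0, -0.7]
gripper_width: 0.712
```

Run:
```python
from h import *
c,M=wrist('pics/w8.png'); np.save('w8.npy',M)
def Mg(l): return Ro.from_rotvec([0,0,-.2289]).apply(l)+[.5618,-.1375,0]
go(Mg([0,0,.175]),-.2289+np.pi/2)
print(wproj(M,[Mg([x,y,.142]) for x in(-.015,.015) for y in(-.0335,.0335)]).round(1).tolist())
print(wproj(M,[Mg([x,y,.17]) for x in(-.043,.043) for y in(-.055,.055)]).round(1).tolist())
```

```text
theta 1.3436 grasp [ 0.5636 -0.1363  0.2699] spin 0.016 off@old [np.float64(-0.05), np.float64(-0.05), np.float64(3.16)] off@new [np.float64(-0.05), np.float64(-0.05), np.float64(3.16)]
[[271.2, 218.6], [353.2, 218.6], [272.6, 253.3], [352.0, 253.3]]
[[234.8, 189.6], [388.8, 189.5], [242.4, 298.6], [381.9, 298.6]]
```

View pics/w8.png

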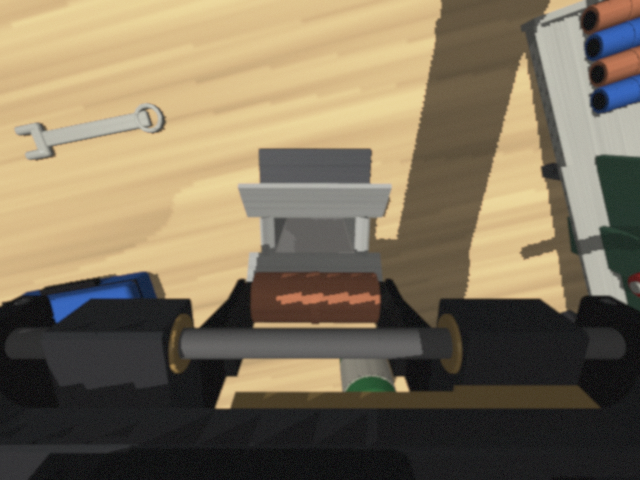

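Wrist view: the magazine mouth spans cols 273–355 and rows 215–253, so it is centred about 1.5 mm off the prediction. I'll correct by (0, -0.09) units and lower to release.

Emit:
step_arm:
  claw: [0.5,0.5,0.5,0.5,0.5,0.5,0.5]
  offset:
    - [0,-0.09,0.4]
    - [0,0,0.8]
    - [0,0,0.8]
    - [0,0,0.6]
    - [0,0,0.4]
    - [0,0,0.22]
    - [0,0,0]
  spin: [0,0,0,0,0,0,0]

```text
clock: 19.75
ee_pos: [0.5609, -0.1363, 0.3363]
ee_rot: [-2.459, -1.954, 0.001]
force: [-0.7, -0.5, -0.5]
gripper_width: 0.711
```

Run:
```python
from h import *
c,M=wrist('pics/w9.png')
def Mg(l): return Ro.from_rotvec([0,0,-.2289]).apply(l)+[.5618,-.1375,0]
go(Mg([0,0,.172]),-.2289+np.pi/2)
from bench import manip
t=manip.camera('scene')['color'][150:270,230:350,::-1];cv2.imwrite('pics/s9.png',cv2.resize(t,None,fx=5,fy=5,interpolation=cv2.INTER_CUBIC))
```

```text
theta 1.3429 grasp [ 0.5611 -0.1365  0.1736] spin 0.01 off@old [np.float64(-0.03), np.float64(0.03), np.float64(0.05)] off@new [np.float64(-0.03), np.float64(0.03), np.float64(0.05)]
```

View pics/w9.png

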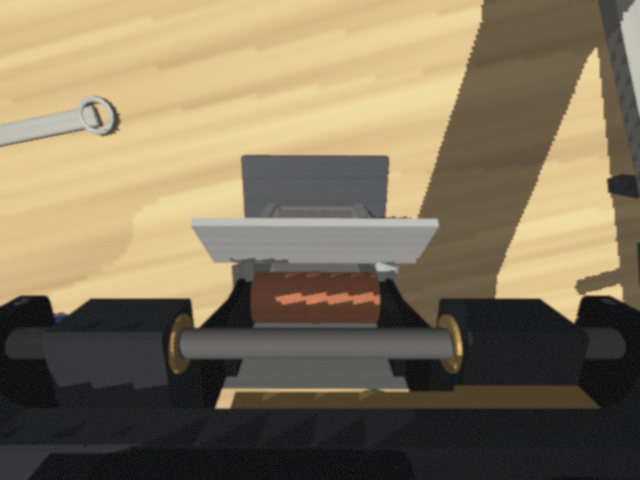

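View pics/s9.png

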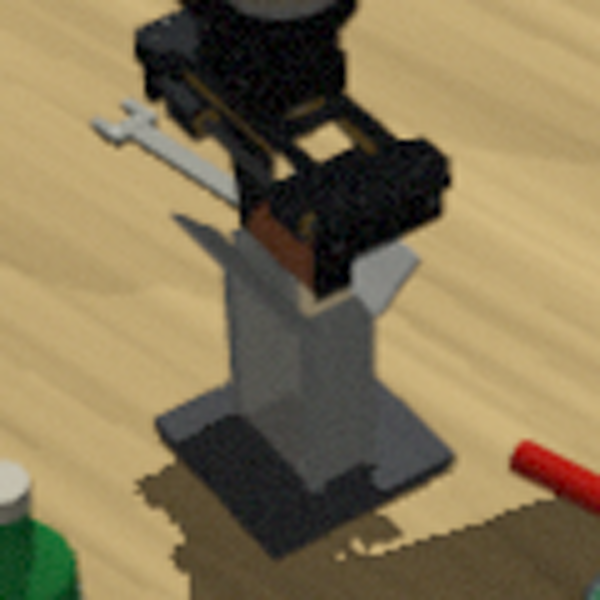

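The flap (192–438) and the coupling (252–379) are both centred at about col 315, so it is aligned. Releasing.

Emit:
step_arm:
  claw: [0.15,0.15,0.15,0.15,0.15,0.15,0.15,0.15]
  offset:
    - [0,0,0]
    - [0,0,0]
    - [0,0,0]
    - [0,0,0]
    - [0,0,-0.8]
    - [0,0,-1]
    - [0,0,-1]
    - [0,0,-0.5]
  spin: [0,0,0,0,0,0,0,0]

```text
clock: 20.65
ee_pos: [0.5613, -0.1372, 0.4386]
ee_rot: [2.459, 1.953, 0.004]
force: [-0.5, -0.1, 0.1]
gripper_width: 0.85
```

```bash
cat > ml.py <<'E'
import sys
from h import *
from bench import manip
def S(l): return Ro.from_rotvec([0,0,.0988]).apply(l)+[.6684,.218,0]
n=sys.argv[1]
c,M=wrist()
t=manip.camera('scene')['color'][150:270,230:350,::-1]
w=cv2.resize(c['color'][:,:,::-1],(480,360))
cv2.imwrite(f'pics/{n}.png',np.hstack([w,cv2.resize(t,(320,320),interpolation=cv2.INTER_CUBIC)[:360] if 0 else cv2.copyMakeBorder(cv2.resize(t,(320,320),interpolation=cv2.INTER_CUBIC),0,40,0,0,cv2.BORDER_CONSTANT)]))
go(S([-.231,.002,.30]),.0988+np.pi/2); print(manip.sense()['clock'])
E
python3 ml.py m2
```

```text
theta 1.3426 grasp [ 0.5615 -0.1371  0.2743] spin -3.123 off@old [np.float64(9.93), np.float64(-6.52), np.float64(-0.86)] off@new [np.float64(11.49), np.float64(-2.99), np.float64(-0.86)]
20.75
```

View pics/m2.png

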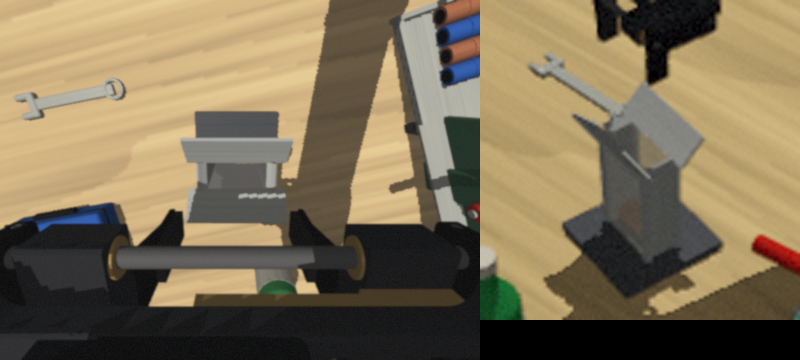

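The copper coupling is visible at the bottom of the shaft, at about (630,215). Going for the second one.

Emit:
step_arm:
  claw: [0,0,0,0,0,0,0,0,0,0]
  offset:
    - [0.5,-0.33,0]
    - [0.95,-0.62,0]
    - [0.95,-0.62,0]
    - [0.95,-0.62,0]
    - [0.95,-0.62,0]
    - [0.95,-0.62,0]
    - [0.95,-0.62,0]
    - [0.95,-0.62,0]
    - [0.95,-0.62,0]
    - [0.95,-0.62,0]
  spin: [0,0,0,0,0,0,0,0,0,0]

```text
clock: 21.75
ee_pos: [0.4488, 0.1691, 0.4344]
ee_rot: [-2.459, -1.954, 0.003]
force: [1.4, 0.2, -0.0]
gripper_width: 0.999
```

Emit:
step_arm:
  claw: [0,0,0,0,0,0,0]
  offset:
    - [0.94,-0.6,0]
    - [0,0,0.5]
    - [0,0,1]
    - [0,0,1]
    - [0,0,1]
    - [0.1,0,0.5]
    - [0,0,0]
  spin: [0,-0.62,-0.9,-0.9,-0.7,0,0]

```text
clock: 22.45
ee_pos: [0.437, 0.202, 0.3125]
ee_rot: [-2.108, -2.328, 0.009]
force: [-0.2, -0.1, 0.4]
gripper_width: 0.996
```

```bash
cat > pk.py <<'E'
import sys
from h import *
def S(l): return Ro.from_rotvec([0,0,.0988]).apply(l)+[.6684,.218,0]
k=int(sys.argv[2]) if len(sys.argv)>2 else 0
c,M=wrist(f'pics/{sys.argv[1]}.png')
go(S([-.231+.0256*k,.004,.0275+.0045*k+.0135]),.0988+np.pi/2)
print([wproj(M,S([-.232+.0256*i,y,.0275+.0045*i]))[0].round(0).tolist() for i in range(3) for y in(.035,-.027)])
E
python3 pk.py p2
```

```text
theta 1.6694 grasp [0.4376 0.2021 0.1508] spin -0.002 off@old [np.float64(-0.1), np.float64(0.01), np.float64(3.66)] off@new [np.float64(-0.1), np.float64(0.01), np.float64(3.66)]
[[349.0, 241.0], [273.0, 241.0], [349.0, 272.0], [274.0, 272.0], [348.0, 303.0], [274.0, 303.0]]
```

View pics/p2.png

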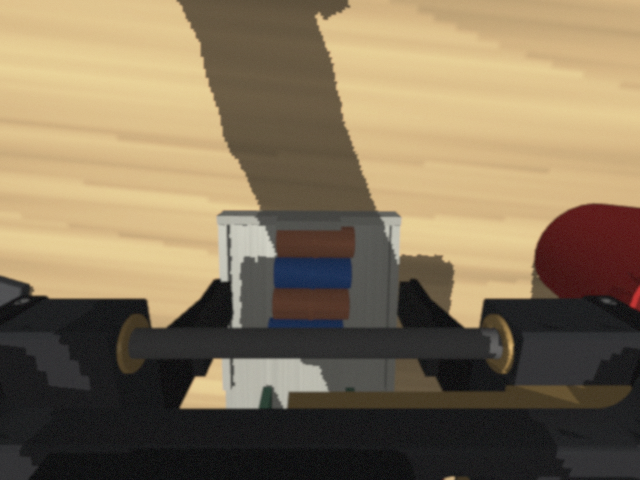

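The copper coupling is at (315,242), centred. I'm descending to grip it.

Emit:
step_arm:
  claw: [0,0,0,0,0,0,0.5,0.5,0.5,0.5]
  offset:
    - [0,0.01,0.7]
    - [0,0,1]
    - [0,0,1]
    - [0,0,0.6]
    - [0,0,0.3]
    - [0,0,0.06]
    - [0,0,0]
    - [0,0,0]
    - [0,0,0]
    - [0,0,0]
  spin: [0,0,0,0,0,0,0,0,0,0]

```text
clock: 23.5
ee_pos: [0.4389, 0.2025, 0.2068]
ee_rot: [2.109, 2.328, 0.002]
force: [0.7, -1.2, -0.1]
gripper_width: 0.721
```

Emit:
step_arm:
  claw: [0.5,0.5,0.5,0.5,0.5,0.5,0.5,0.5,0.5,0.5]
  offset:
    - [0,0,0]
    - [0,0,-0.3]
    - [0,0,-0.7]
    - [0,0,-1]
    - [0,0,-1]
    - [0,0,-1]
    - [0,0,-1]
    - [0,0,-1]
    - [0,0,-1]
    - [0,0,-0.8]
  spin: [0,0,0,0,0,0.78,0.78,0.78,0.78,0]

```text
clock: 24.5
ee_pos: [0.4384, 0.2019, 0.4424]
ee_rot: [-2.463, -1.95, -0.001]
force: [-0.1, 0.3, -0.8]
gripper_width: 0.71
```

```bash
cat > hd.py <<'E'
import sys
from h import *
def Mg(l): return Ro.from_rotvec([0,0,-.2289]).apply(l)+[.5618,-.1375,0]
c,M=wrist(f'pics/{sys.argv[1]}.png')
# good release pose measured: grasp [.5611,-.1365,.1736]
go([.5611,-.1365,.2736],1.3429); go([.5611,-.1365,.1736],1.3429)
E
python3 hd.py h2
```

```text
theta 1.3415 grasp [0.439  0.2021 0.2824] spin -0.014 off@old [np.float64(-10.07), np.float64(6.53), np.float64(0.29)] off@new [np.float64(-10.08), np.float64(6.51), np.float64(0.29)]
theta 1.3415 grasp [0.439  0.2021 0.2824] spin -0.014 off@old [np.float64(-10.07), np.float64(6.53), np.float64(3.63)] off@new [np.float64(-10.08), np.float64(6.51), np.float64(3.63)]
```

View pics/h2.png

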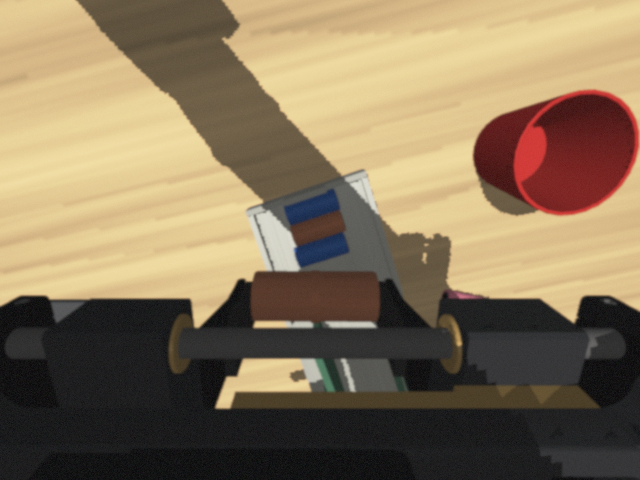

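Held level; the tray now shows blue, copper, blue. To the magazine.

Emit:
step_arm:
  claw: [0.5,0.5,0.5,0.5,0.5,0.5,0.5,0.5,0.5,0.5]
  offset:
    - [-0.5,0.32,0]
    - [-0.95,0.62,0]
    - [-0.95,0.62,0]
    - [-0.95,0.62,0]
    - [-0.95,0.62,0]
    - [-0.95,0.62,0]
    - [-0.95,0.62,0]
    - [-0.95,0.62,0]
    - [-0.95,0.62,0]
    - [-0.95,0.62,0]
  spin: [0,0,0,0,0,0,0,0,0,0]

```text
clock: 25.55
ee_pos: [0.5495, -0.1035, 0.4405]
ee_rot: [-2.459, -1.954, -0.0]
force: [1.4, 0.5, -1.9]
gripper_width: 0.708
```

Emit:
step_arm:
  claw: [0.5,0.5,0.5,0.5,0.5,0.5,0.5,0.5]
  offset:
    - [-0.7,0.45,0]
    - [-0.32,0.18,0.3]
    - [0,0,0.8]
    - [0,0,0.8]
    - [0,0,0.8]
    - [0,0,0.6]
    - [0,0,0.28]
    - [0,0,0]
  spin: [0,0,0,0,0,0,0,0]

```text
clock: 26.35
ee_pos: [0.5607, -0.1361, 0.3321]
ee_rot: [-2.459, -1.953, 0.002]
force: [-0.2, -0.4, -1.2]
gripper_width: 0.711
```

```bash
python3 hd.py h3
```

```text
theta 1.3426 grasp [ 0.5611 -0.1362  0.1696] spin -0.003 off@old [np.float64(-0.01), np.float64(0.0), np.float64(-3.47)] off@new [np.float64(-0.01), np.float64(0.0), np.float64(-3.47)]
theta 1.3426 grasp [ 0.5611 -0.1362  0.1696] spin -0.003 off@old [np.float64(-0.01), np.float64(0.0), np.float64(-0.13)] off@new [np.float64(-0.01), np.float64(0.0), np.float64(-0.13)]
```

View pics/h3.png

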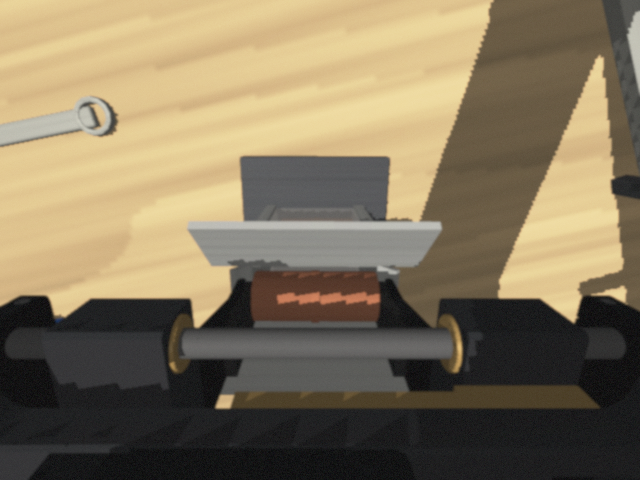

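Same aligned view as before. Releasing.

Emit:
step_arm:
  claw: [0.5,0.15,0.15,0.15,0.15,0.15,0.15,0.15,0.15]
  offset:
    - [0,0,-0.12]
    - [0,0,0]
    - [0,0,0]
    - [0,0,0]
    - [0,0,0]
    - [0,0,-0.8]
    - [0,0,-1]
    - [0,0,-1]
    - [0,0,-0.6]
  spin: [0,0,0,0,0,0,0,0,0]

```text
clock: 27.3
ee_pos: [0.5613, -0.1366, 0.4407]
ee_rot: [2.459, 1.953, 0.003]
force: [0.5, -0.3, -0.5]
gripper_width: 0.851
```

```bash
python3 ml.py m3
```

```text
theta 1.3425 grasp [ 0.5616 -0.1367  0.2775] spin -3.123 off@old [np.float64(9.91), np.float64(-6.52), np.float64(-0.75)] off@new [np.float64(11.48), np.float64(-2.99), np.float64(-0.75)]
27.4
```

View pics/m3.png

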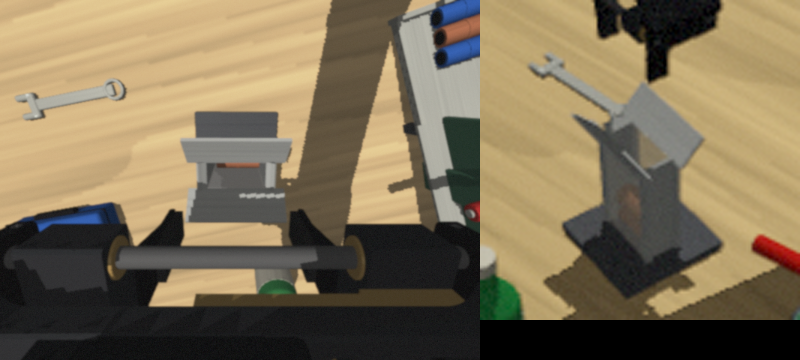

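Two coppers are stacked in the shaft. The third copper is second in the row, at about (455,33) in the left view, so I shift one coupling further from the stop.

Emit:
step_arm:
  claw: [0,0,0,0,0,0,0,0,0,0]
  offset:
    - [0.5,-0.33,0]
    - [0.95,-0.62,0]
    - [0.95,-0.62,0]
    - [0.95,-0.62,0]
    - [0.95,-0.62,0]
    - [0.95,-0.62,0]
    - [0.95,-0.62,0]
    - [0.95,-0.62,0]
    - [0.95,-0.62,0]
    - [0.95,-0.62,0]
  spin: [0,0,0,0,0,0,0,0,0,0]

```text
clock: 28.4
ee_pos: [0.4489, 0.1695, 0.4375]
ee_rot: [-2.459, -1.954, 0.001]
force: [-0.1, -0.1, 0.5]
gripper_width: 1.001
```

Emit:
step_arm:
  claw: [0,0,0,0,0,0,0]
  offset:
    - [0.94,-0.6,0]
    - [0,0,0.5]
    - [0,0,1]
    - [0,0,1]
    - [0,0,1]
    - [0,0.85,0.5]
    - [0,0,0]
  spin: [0,-0.62,-0.9,-0.9,-0.7,0,0]

```text
clock: 29.1
ee_pos: [0.4646, 0.202, 0.3152]
ee_rot: [2.11, 2.327, -0.007]
force: [-0.2, -0.0, -0.6]
gripper_width: 0.997
```

```bash
python3 pk.py p3 1
```

```text
theta 1.6682 grasp [0.4641 0.202  0.153 ] spin -0.013 off@old [np.float64(-0.01), np.float64(-0.02), np.float64(3.58)] off@new [np.float64(-0.01), np.float64(-0.02), np.float64(3.58)]
[[353.0, 206.0], [276.0, 206.0], [353.0, 239.0], [276.0, 239.0], [353.0, 270.0], [277.0, 270.0]]
```

View pics/p3.png

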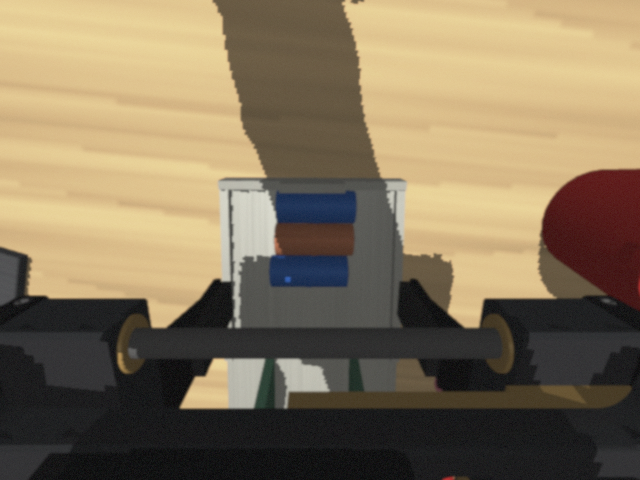

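The copper is at (315,239), as predicted for index 1. Gripping.

Emit:
step_arm:
  claw: [0,0,0,0,0,0,0.5,0.5,0.5,0.5]
  offset:
    - [0,-0.02,0.7]
    - [0,0,1]
    - [0,0,1]
    - [0,0,0.6]
    - [0,0,0.25]
    - [0,0,0.03]
    - [0,0,0]
    - [0,0,0]
    - [0,0,0]
    - [0,0,0]
  spin: [0,0,0,0,0,0,0,0,0,0]

```text
clock: 30.15
ee_pos: [0.4637, 0.2023, 0.2116]
ee_rot: [2.109, 2.328, 0.002]
force: [1.3, -1.8, 1.1]
gripper_width: 0.722
```

Emit:
step_arm:
  claw: [0.5,0.5,0.5,0.5,0.5,0.5,0.5,0.5,0.5,0.5]
  offset:
    - [0,0,0]
    - [0,0,-0.3]
    - [0,0,-0.7]
    - [0,0,-1]
    - [0,0,-1]
    - [0,0,-1]
    - [0,0,-1]
    - [0,0,-1]
    - [0,0,-1]
    - [0,0,-0.7]
  spin: [0,0,0,0,0,0.78,0.78,0.78,0.78,0]

```text
clock: 31.15
ee_pos: [0.4633, 0.202, 0.4445]
ee_rot: [-2.463, -1.95, -0.002]
force: [-0.1, 0.5, -1.7]
gripper_width: 0.709
```

```bash
python3 hd.py h4
```

```text
theta 1.3416 grasp [0.4639 0.2021 0.2838] spin -0.013 off@old [np.float64(-10.26), np.float64(5.72), np.float64(0.34)] off@new [np.float64(-10.26), np.float64(5.71), np.float64(0.34)]
theta 1.3416 grasp [0.4639 0.2021 0.2838] spin -0.013 off@old [np.float64(-10.26), np.float64(5.72), np.float64(3.67)] off@new [np.float64(-10.26), np.float64(5.71), np.float64(3.67)]
```

View pics/h4.png

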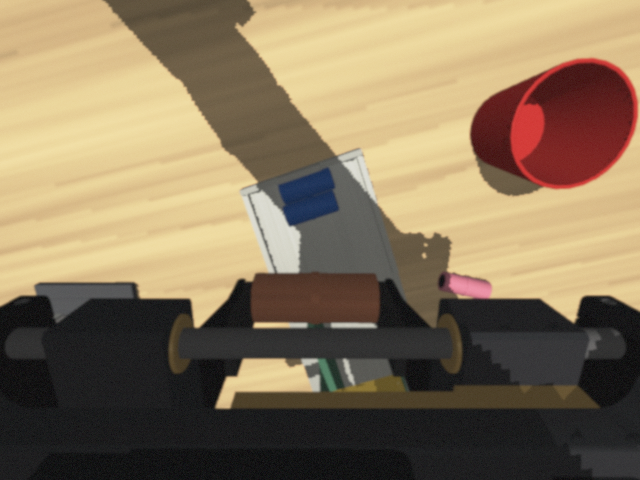

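Third copper held; two blues remain in the tray.

Emit:
step_arm:
  claw: [0.5,0.5,0.5,0.5,0.5,0.5,0.5,0.5,0.5,0.5]
  offset:
    - [-0.5,0.28,0]
    - [-0.95,0.53,0]
    - [-0.95,0.53,0]
    - [-0.95,0.53,0]
    - [-0.95,0.53,0]
    - [-0.95,0.53,0]
    - [-0.95,0.53,0]
    - [-0.95,0.53,0]
    - [-0.95,0.53,0]
    - [-0.95,0.53,0]
  spin: [0,0,0,0,0,0,0,0,0,0]

```text
clock: 32.2
ee_pos: [0.5495, -0.0977, 0.442]
ee_rot: [-2.459, -1.954, 0.0]
force: [0.6, -0.2, -1.5]
gripper_width: 0.712
```

Emit:
step_arm:
  claw: [0.5,0.5,0.5,0.5,0.5,0.5,0.5,0.5]
  offset:
    - [-0.7,0.4,0]
    - [-0.51,0.27,0.3]
    - [0,0,0.8]
    - [0,0,0.8]
    - [0,0,0.8]
    - [0,0,0.6]
    - [0,0,0.25]
    - [0,0,0]
  spin: [0,0,0,0,0,0,0,0]

```text
clock: 33.0
ee_pos: [0.5606, -0.1361, 0.3348]
ee_rot: [-2.459, -1.953, 0.002]
force: [-0.0, -0.4, -0.5]
gripper_width: 0.71
```

```bash
python3 hd.py h5
```

```text
theta 1.3425 grasp [ 0.5609 -0.1363  0.1723] spin -0.004 off@old [np.float64(-0.0), np.float64(0.01), np.float64(-3.38)] off@new [np.float64(-0.0), np.float64(0.01), np.float64(-3.38)]
theta 1.3425 grasp [ 0.5609 -0.1363  0.1723] spin -0.004 off@old [np.float64(-0.0), np.float64(0.01), np.float64(-0.04)] off@new [np.float64(-0.0), np.float64(0.01), np.float64(-0.04)]
```

View pics/h5.png

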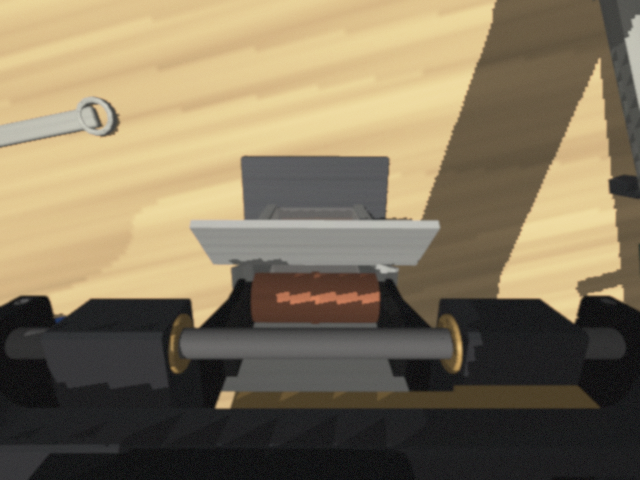

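Aligned as before. Releasing.

Emit:
step_arm:
  claw: [0.15,0.15,0.15,0.15,0.15,0.15,0.15,0.15]
  offset:
    - [0,0,0]
    - [0,0,0]
    - [0,0,0]
    - [0,0,0]
    - [0,0,-0.8]
    - [0,0,-1]
    - [0,0,-1]
    - [0,0,-0.6]
  spin: [0,0,0,0,0,0,0,0]

```text
clock: 33.85
ee_pos: [0.5611, -0.1367, 0.4399]
ee_rot: [2.459, 1.953, 0.003]
force: [0.3, 0.8, 0.7]
gripper_width: 0.849
```

```bash
python3 ml.py m4
```

```text
theta 1.3425 grasp [ 0.5615 -0.1368  0.2767] spin -3.123 off@old [np.float64(9.92), np.float64(-6.52), np.float64(-0.78)] off@new [np.float64(11.48), np.float64(-2.99), np.float64(-0.78)]
33.95
```

View pics/m4.png

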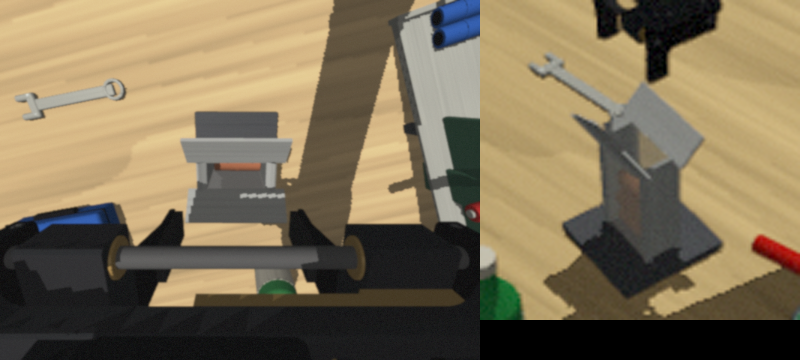

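Three coppers are stacked in the shaft. Now the first blue.

Emit:
step_arm:
  claw: [0,0,0,0,0,0,0,0,0,0]
  offset:
    - [0.5,-0.33,0]
    - [0.95,-0.62,0]
    - [0.95,-0.62,0]
    - [0.95,-0.62,0]
    - [0.95,-0.62,0]
    - [0.95,-0.62,0]
    - [0.95,-0.62,0]
    - [0.95,-0.62,0]
    - [0.95,-0.62,0]
    - [0.95,-0.62,0]
  spin: [0,0,0,0,0,0,0,0,0,0]

```text
clock: 34.95
ee_pos: [0.4488, 0.1694, 0.4367]
ee_rot: [-2.46, -1.954, 0.001]
force: [0.8, 0.1, 0.5]
gripper_width: 0.997
```

Emit:
step_arm:
  claw: [0,0,0,0,0,0,0]
  offset:
    - [0.94,-0.6,0]
    - [0,0,0.5]
    - [0,0,1]
    - [0,0,1]
    - [0,0,1]
    - [0.05,0,0.5]
    - [0,0,0]
  spin: [0,-0.62,-0.9,-0.9,-0.7,0,0]

```text
clock: 35.65
ee_pos: [0.4373, 0.2009, 0.3147]
ee_rot: [-2.109, -2.328, 0.008]
force: [-0.1, -0.8, -0.0]
gripper_width: 1.002
```

```bash
python3 pk.py p4
```

```text
theta 1.6691 grasp [0.4379 0.2011 0.1528] spin -0.005 off@old [np.float64(-0.06), np.float64(0.0), np.float64(3.73)] off@new [np.float64(-0.06), np.float64(0.0), np.float64(3.73)]
[[350.0, 240.0], [275.0, 240.0], [350.0, 271.0], [275.0, 271.0], [349.0, 301.0], [276.0, 301.0]]
```

View pics/p4.png

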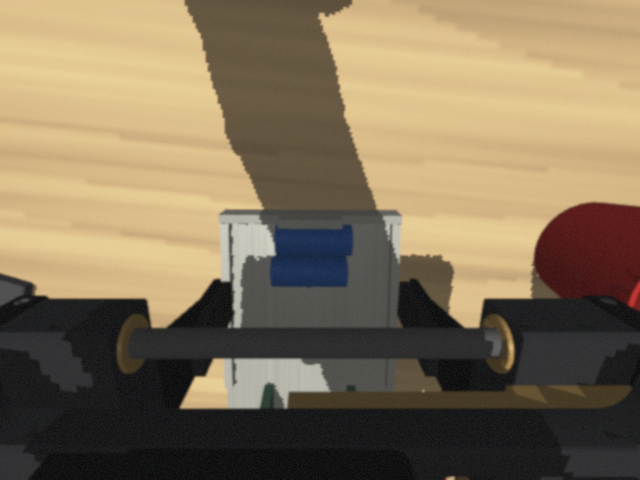

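The blue coupling at (314,241) is centred. Gripping.

Emit:
step_arm:
  claw: [0,0,0,0,0,0,0.5,0.5,0.5,0.5]
  offset:
    - [-0.03,0,0.7]
    - [0,0,1]
    - [0,0,1]
    - [0,0,0.6]
    - [0,0,0.3]
    - [0,0,0.11]
    - [0,0,0]
    - [0,0,0]
    - [0,0,0]
    - [0,0,0]
  spin: [0,0,0,0,0,0,0,0,0,0]

```text
clock: 36.7
ee_pos: [0.4387, 0.2005, 0.2068]
ee_rot: [2.109, 2.328, 0.002]
force: [-0.1, -1.9, 0.3]
gripper_width: 0.725
```

Emit:
step_arm:
  claw: [0.5,0.5,0.5,0.5,0.5,0.5,0.5,0.5,0.5,0.5]
  offset:
    - [0,0,0]
    - [0,0,-0.3]
    - [0,0,-0.7]
    - [0,0,-1]
    - [0,0,-1]
    - [0,0,-1]
    - [0,0,-1]
    - [0,0,-1]
    - [0,0,-1]
    - [0,0,-0.8]
  spin: [0,0,0,0,0,0.78,0.78,0.78,0.78,0]

```text
clock: 37.7
ee_pos: [0.4382, 0.1999, 0.4424]
ee_rot: [-2.463, -1.95, -0.001]
force: [0.6, 0.9, -1.4]
gripper_width: 0.711
```

```bash
python3 hd.py h6
```

```text
theta 1.3414 grasp [0.4389 0.2001 0.2823] spin -0.015 off@old [np.float64(-10.0), np.float64(6.52), np.float64(0.29)] off@new [np.float64(-10.01), np.float64(6.5), np.float64(0.29)]
theta 1.3414 grasp [0.4389 0.2001 0.2823] spin -0.015 off@old [np.float64(-10.0), np.float64(6.52), np.float64(3.62)] off@new [np.float64(-10.01), np.float64(6.5), np.float64(3.62)]
```

View pics/h6.png

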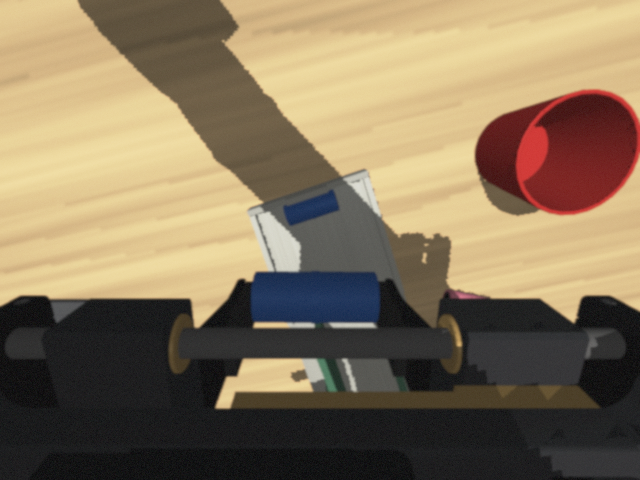

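Blue held level; one blue is left in the tray at (312,207).

Emit:
step_arm:
  claw: [0.5,0.5,0.5,0.5,0.5,0.5,0.5,0.5,0.5,0.5]
  offset:
    - [-0.5,0.32,0]
    - [-0.95,0.62,0]
    - [-0.95,0.62,0]
    - [-0.95,0.62,0]
    - [-0.95,0.62,0]
    - [-0.95,0.62,0]
    - [-0.95,0.62,0]
    - [-0.95,0.62,0]
    - [-0.95,0.62,0]
    - [-0.95,0.62,0]
  spin: [0,0,0,0,0,0,0,0,0,0]

```text
clock: 38.75
ee_pos: [0.5494, -0.1054, 0.4404]
ee_rot: [-2.459, -1.954, -0.0]
force: [0.6, 1.3, -0.5]
gripper_width: 0.71
```

Emit:
step_arm:
  claw: [0.5,0.5,0.5,0.5,0.5,0.5,0.5,0.5]
  offset:
    - [-0.7,0.45,0]
    - [-0.25,0.18,0.3]
    - [0,0,0.8]
    - [0,0,0.8]
    - [0,0,0.8]
    - [0,0,0.6]
    - [0,0,0.2]
    - [0,0,0]
  spin: [0,0,0,0,0,0,0,0]

```text
clock: 39.55
ee_pos: [0.5611, -0.1353, 0.3344]
ee_rot: [-2.458, -1.954, 0.002]
force: [-0.1, 0.7, -1.0]
gripper_width: 0.709
```

```bash
python3 hd.py h7
```

```text
theta 1.343 grasp [ 0.5614 -0.1357  0.1719] spin 0.001 off@old [np.float64(-0.03), np.float64(-0.0), np.float64(-3.39)] off@new [np.float64(-0.03), np.float64(-0.0), np.float64(-3.39)]
theta 1.343 grasp [ 0.5614 -0.1357  0.1719] spin 0.001 off@old [np.float64(-0.03), np.float64(-0.0), np.float64(-0.06)] off@new [np.float64(-0.03), np.float64(-0.0), np.float64(-0.06)]
```

View pics/h7.png

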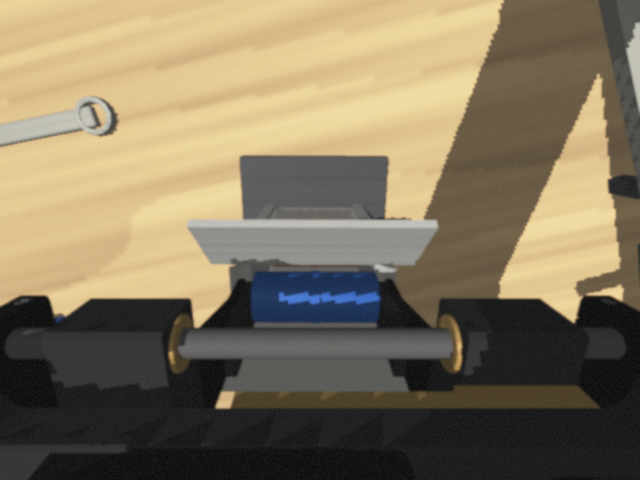

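Aligned to within 1 mm. I'll nudge and release.

Emit:
step_arm:
  claw: [0.5,0.15,0.15,0.15,0.15,0.15,0.15,0.15,0.15]
  offset:
    - [-0.03,0,-0.05]
    - [0,0,0]
    - [0,0,0]
    - [0,0,0]
    - [0,0,0]
    - [0,0,-0.8]
    - [0,0,-1]
    - [0,0,-1]
    - [0,0,-0.6]
  spin: [0,0,0,0,0,0,0,0,0]

```text
clock: 40.5
ee_pos: [0.5614, -0.1374, 0.441]
ee_rot: [2.459, 1.953, 0.003]
force: [1.4, -0.0, -0.2]
gripper_width: 0.849
```

```bash
python3 ml.py m5
```

```text
theta 1.3424 grasp [ 0.5617 -0.1376  0.2778] spin -3.124 off@old [np.float64(9.94), np.float64(-6.53), np.float64(-0.74)] off@new [np.float64(11.51), np.float64(-2.99), np.float64(-0.74)]
40.6
```

View pics/m5.png

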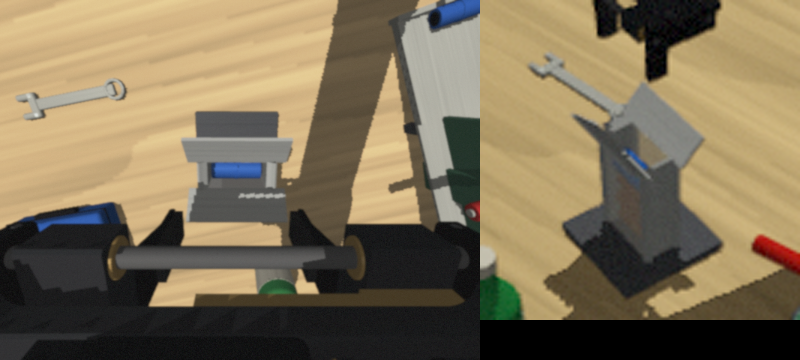

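The blue coupling lies level at the height expected for the fourth in the stack; its apparent length of about 64 px matches z of about 0.10. Now the last blue.

Emit:
step_arm:
  claw: [0,0,0,0,0,0,0,0,0,0]
  offset:
    - [0.5,-0.33,0]
    - [0.95,-0.62,0]
    - [0.95,-0.62,0]
    - [0.95,-0.62,0]
    - [0.95,-0.62,0]
    - [0.95,-0.62,0]
    - [0.95,-0.62,0]
    - [0.95,-0.62,0]
    - [0.95,-0.62,0]
    - [0.95,-0.62,0]
  spin: [0,0,0,0,0,0,0,0,0,0]

```text
clock: 41.6
ee_pos: [0.449, 0.1687, 0.4378]
ee_rot: [-2.459, -1.954, 0.001]
force: [0.0, 0.7, -0.2]
gripper_width: 1.001
```

Emit:
step_arm:
  claw: [0,0,0,0,0,0,0]
  offset:
    - [0.94,-0.6,0]
    - [0,0,0.5]
    - [0,0,1]
    - [0,0,1]
    - [0,0,1]
    - [0.05,0,0.5]
    - [0,0,0]
  spin: [0,-0.62,-0.9,-0.9,-0.7,0,0]

```text
clock: 42.3
ee_pos: [0.4375, 0.2002, 0.3159]
ee_rot: [-2.109, -2.328, 0.008]
force: [-0.6, 0.2, 0.9]
gripper_width: 0.997
```

```bash
python3 pk.py p5
```

```text
theta 1.669 grasp [0.4381 0.2003 0.154 ] spin -0.006 off@old [np.float64(-0.04), np.float64(-0.0), np.float64(3.77)] off@new [np.float64(-0.04), np.float64(-0.0), np.float64(3.77)]
[[351.0, 239.0], [276.0, 239.0], [351.0, 270.0], [276.0, 270.0], [350.0, 301.0], [277.0, 300.0]]
```

View pics/p5.png

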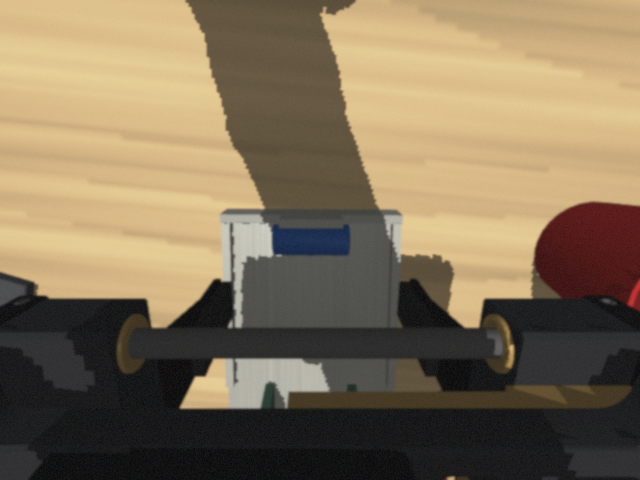

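The last blue is at (311,240). I'll shift 0.1 unit towards -x and grip it.

Emit:
step_arm:
  claw: [0,0,0,0,0,0,0.5,0.5,0.5,0.5]
  offset:
    - [-0.1,0,0.7]
    - [0,0,1]
    - [0,0,1]
    - [0,0,0.6]
    - [0,0,0.3]
    - [0,0,0.14]
    - [0,0,0]
    - [0,0,0]
    - [0,0,0]
    - [0,0,0]
  spin: [0,0,0,0,0,0,0,0,0,0]

```text
clock: 43.35
ee_pos: [0.4392, 0.1977, 0.2071]
ee_rot: [2.109, 2.328, 0.002]
force: [0.1, -0.9, 0.3]
gripper_width: 0.725
```

Emit:
step_arm:
  claw: [0.5,0.5,0.5,0.5,0.5,0.5,0.5,0.5,0.5,0.5]
  offset:
    - [0,0,0]
    - [0,0,-0.3]
    - [0,0,-0.7]
    - [0,0,-1]
    - [0,0,-1]
    - [0,0,-1]
    - [0,0,-1]
    - [0,0,-1]
    - [0,0,-1]
    - [0,0,-0.8]
  spin: [0,0,0,0,0,0.78,0.78,0.78,0.78,0]

```text
clock: 44.35
ee_pos: [0.4387, 0.1971, 0.4427]
ee_rot: [-2.463, -1.95, -0.001]
force: [0.7, -0.4, -0.7]
gripper_width: 0.708
```

```bash
python3 hd.py h8
```

```text
theta 1.3413 grasp [0.4394 0.1973 0.2826] spin -0.015 off@old [np.float64(-9.91), np.float64(6.48), np.float64(0.3)] off@new [np.float64(-9.92), np.float64(6.46), np.float64(0.3)]
theta 1.3413 grasp [0.4394 0.1973 0.2826] spin -0.015 off@old [np.float64(-9.91), np.float64(6.48), np.float64(3.63)] off@new [np.float64(-9.92), np.float64(6.46), np.float64(3.63)]
```

View pics/h8.png

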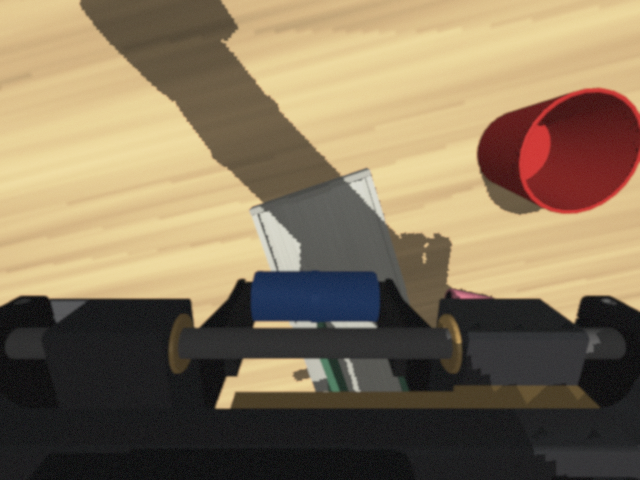

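Last blue held; the tray is empty.

Emit:
step_arm:
  claw: [0.5,0.5,0.5,0.5,0.5,0.5,0.5,0.5,0.5,0.5]
  offset:
    - [-0.5,0.32,0]
    - [-0.95,0.62,0]
    - [-0.95,0.62,0]
    - [-0.95,0.62,0]
    - [-0.95,0.62,0]
    - [-0.95,0.62,0]
    - [-0.95,0.62,0]
    - [-0.95,0.62,0]
    - [-0.95,0.62,0]
    - [-0.95,0.62,0]
  spin: [0,0,0,0,0,0,0,0,0,0]

```text
clock: 45.4
ee_pos: [0.5498, -0.1082, 0.4408]
ee_rot: [-2.459, -1.954, -0.0]
force: [0.2, 0.7, -1.2]
gripper_width: 0.712
```

Emit:
step_arm:
  claw: [0.5,0.5,0.5,0.5,0.5,0.5,0.5,0.5]
  offset:
    - [-0.6,0.4,0]
    - [-0.28,0.18,0.3]
    - [0,0,0.8]
    - [0,0,0.8]
    - [0,0,0.8]
    - [0,0,0.6]
    - [0,0,0.16]
    - [0,0,0]
  spin: [0,0,0,0,0,0,0,0]

```text
clock: 46.2
ee_pos: [0.5606, -0.1365, 0.3365]
ee_rot: [-2.459, -1.953, 0.002]
force: [0.7, 0.6, -0.6]
gripper_width: 0.709
```

```bash
python3 hd.py h9
```

```text
theta 1.3425 grasp [ 0.561  -0.1367  0.1738] spin -0.004 off@old [np.float64(0.01), np.float64(0.0), np.float64(-3.33)] off@new [np.float64(0.01), np.float64(0.0), np.float64(-3.33)]
theta 1.3425 grasp [ 0.561  -0.1367  0.1738] spin -0.004 off@old [np.float64(0.01), np.float64(0.0), np.float64(0.01)] off@new [np.float64(0.01), np.float64(0.0), np.float64(0.01)]
```

View pics/h9.png

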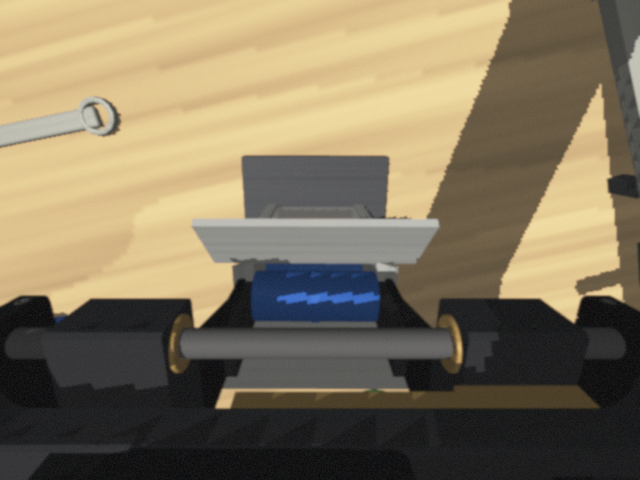

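Aligned. Releasing and backing off well clear.

Emit:
step_arm:
  claw: [0.15,0.15,0.15,0.15,0.15,0.15,0.15,0.15,0.15,0.15]
  offset:
    - [0,0,0]
    - [0,0,0]
    - [0,0,0]
    - [0,0,0]
    - [0,0,0]
    - [0,0,-0.8]
    - [0,0,-1]
    - [0,0,-1]
    - [0,0,-1]
    - [0,0,-0.5]
  spin: [0,0,0,0,0,0,0,0,0,0]

```text
clock: 47.25
ee_pos: [0.5611, -0.137, 0.4681]
ee_rot: [2.459, 1.953, 0.003]
force: [0.1, 0.3, 0.3]
gripper_width: 0.851
```

```bash
python3 ml.py m6; python3 look.py l9
python3 - <<'E'
from h import *
from bench import manip
cv2.imwrite('pics/fs.png',manip.camera('scene')['color'][:,:,::-1])
E
```

```text
theta 1.3427 grasp [ 0.5613 -0.1368  0.3038] spin -3.121 off@old [np.float64(9.92), np.float64(-6.51), np.float64(0.13)] off@new [np.float64(11.48), np.float64(-2.98), np.float64(0.13)]
47.35
47.45 [-0.   0.7  0.3] [-0.142  -0.3421  0.1012] a 0.619 0.1744
```

View pics/m6.png

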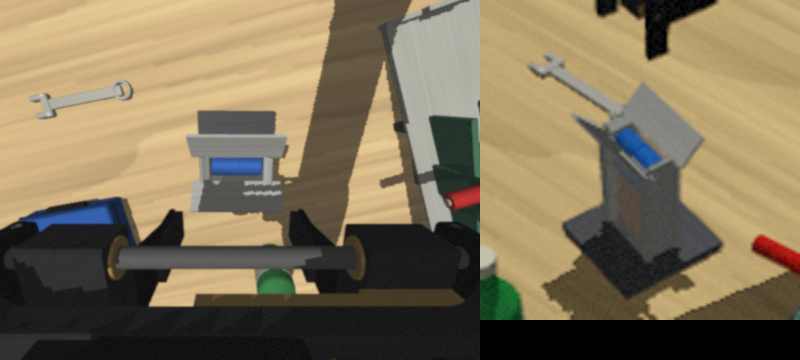

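View pics/l9.png

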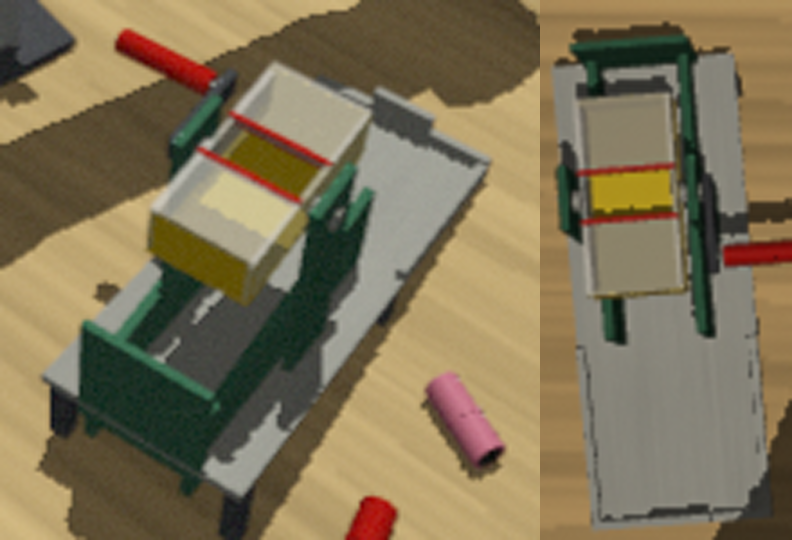

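View pics/fs.png

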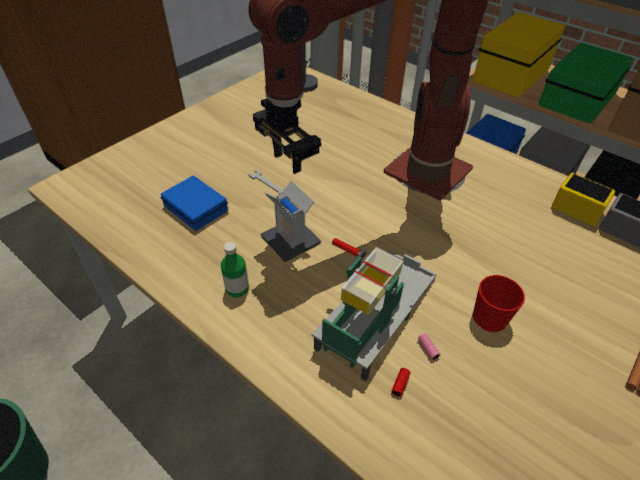

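Final views: the magazine holds the whole stack, with a blue on top just below the neck at (638,150). The box is upright and empty, the tray is bare, and the bystanders are at their original pixels.

```bash
python3 -c "
from bench import manip
print(manip.job_done())"
```

```text
the job is handed in; nothing more can be done
None
```

The job is done and handed in at about 47 s of the 210 s allowed. I turned the box upside down by its crank, rocked it until all five couplings (three copper, two blue) had dropped into the tray, and turned it back upright. I then loaded the couplings one by one into the magazine, the three copper first and then the two blue.

- **Final pictures:** the box is empty and upright as far as the images show, and the tray is bare. The last blue lies level at the top of the stack, just below the neck. By eye, the bystanders are where they started.
- **Box angle:** I did not measure it after letting go. At the last reading before a 3 mm downward correction, it was about 0.07 rad from upright.
- **Forces:** the readings taken between moves stayed below about 20 N. They are sampled only at the end of each move, so brief peaks would not show.
- **Problems:** no checks failed. The measured positions of the stand and magazine differed by 1–3 mm between cameras, and I corrected for this using the wrist camera.

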